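# Start the last coach screw of the pole socket

### The arm

A 7-joint arm with a two-finger parallel gripper is mounted at the origin on the work surface. World frame = base frame: x ahead of the robot, y to its left, z up, the work surface at z = 0. Lengths are in m, angles in rad, forces in N, time in s.
With the tool pointing down it reaches from about 0.4 to 0.85 m from the base axis. Payload 6.9 kg.
Tool frame: the origin (TCP) lies midway between the tips of the shut fingers; the grasp point (between the pads) lies env.grip_point_offset behind it (env.grip_point_offset is the distance from the TCP to the grasp point, in m); x points along the fingers, y is the direction in which the jaws open and shut, and the axes are right-handed (so a half turn about x gives the same grasp; the last joint's range is limited). The gripper opens to 85 mm and grips with 20 to 120 N. Pads are 22 mm wide; open, the fingers measure 114 mm over their backs; the gripper's body (76 mm by 85 mm) begins 54 mm behind the grasp point. The pads swing forward as they close: fully open they stand 13 mm farther back than shut.
Start: joints at [1.298, 0.507, -0.238, 1.5, 0.126, 1.149, -0.155], TCP at [0.231, -0.581, 0.231] pointing down, gripper open.
Joint ranges: [-3.08, 3.08], [-0.24, 2.05], [-1.43, 1.35], [0, 2.5], [-1.52, 4.66], [0.17, 1.96], [-2.89, 2.89]. Speed limits (rad/s): [2.39, 2.39, 3.14, 3.14, 3.14, 3.14, 3.14].

### API

Orientations are given as [roll, pitch, yaw] about the fixed x, y, z axes, in that order (R = Rz(yaw) Ry(pitch) Rx(roll)).
In Python, from rig import env gives the robot as it stands.
- The arm moves only by the shell command python3 -m crank 'ROWS' [OPENING]. ROWS is JSON, a list of rows, each an object with "translation": the shift along the tool's x, y, z in units of 30 mm (1.0 is 30 mm), a list of three; "roll": the turn about the tool's x in units of 6 degrees (1.0 is 6 degrees). A call has 1 to 8 rows; each row shifts and turns the commanded pose from where the row before left it, along the tool's axes as they then stand; what a row does not reach is not made up. A row lasts 1/10 s, in which the tool goes at most 50 mm and 8.59 degrees, less where a joint would pass 70% of its speed; a pose out of reach is approached as far as the arm can. A call is refused whole if a number of a shift passes 1 or a number of a turn 1, either way. A call with a gripper value outside its range is refused whole. OPENING is the finger opening in mm, from 0 to 85.4, set as the call begins (- or left out, the last holds). The fingers move at their own pace and stop on an object; the grip force is fixed at half the most. Time passes only in rows, so rows that do not move let the fingers close. It gives the time, the measured TCP pose, the force and the opening at its end, in the units of the state.
- env.sense(): the state, without advancing time (a new reading comes with each control period).
- env.snapshot(name): name is "scene" or "top" or "wrist"; returns a dict with "frame" (420x560x3 uint8, red, green, blue), "fx", "fy", "cx", "cy" (pixels), "world_from_camera" (4x4, takes a point from camera to world coordinates); the wrist camera has in their place "hand_eye" (4x4, takes a point from camera to tool coordinates, whose origin is the TCP and whose axes are the tool frame's). Camera axes: x right, y down, z forward; pixel columns grow to the right and rows downward; lengths in m; the calibration is good to about 2 mm. The wrist camera is an equidistant fisheye: a pixel r from the principal point sees the ray r / f radians off the axis. A picture is of the moment at which its call begins: read the wrist's pose just before it. There is no depth.
- env.hand_in(): hands the job in, once; it reports no verdict.
The state is a dict: "time": time; "joint_positions": joint angles; "joint_vel": joint speeds; "joint_efforts": joint torques, N m; "tool_pos": TCP position; "ee_rot": TCP orientation; "ft_force": force on the tool from outside, world axes, zero at the start; "moment": the same for the moment, N m; "opening": finger opening in m.
Only numpy, scipy, OpenCV 4.12 (cv2) and the standard library are available. Lean on these libraries where they do the work, as an engineer would, in place of code of your own. Each camera call takes 0.05 s, during which the arm holds its last target.

### The job

Start the last screw of the pole socket: take the large T-handle spanner from its stand, set it fully over the head of the screw that stands proud and, leaning on it firmly and steadily, turn it clockwise about one full turn in all, so that the first thread bites. Drive it with the spanner only and let the thread draw it in: it must neither spin loose nor be forced down. Then put the spanner back upright in its stand, and leave everything else where it is.

Things in the scene. Friction and masses are not known exactly. Their poses are not given: they have to be found in the camera images.
- pole_socket: Steel flange of a pole socket, 150 x 120 x 6 mm, fixed on the worktop, with an aluminium sleeve (40 mm across, top 66 mm above the worktop) in its middle and a small black clamp knob on the sleeve's +x side. Origin at the centre of its underside, z up. Three corners have their hex screws home; the fourth, at x = -56, y = +42 mm, has the screw that stands proud
- coach_screw: The proud hex-head wood screw: head 17 mm across flats, 7 mm high, shank 10 mm across; at the start the head's top is 39 mm above the worktop. It stands upright and cannot lean. Origin at the centre of the head's top face, z up; x points through the middle of a flat, so the head looks the same every 60 degrees; it turns and sinks with the screw
- screw_turn (a joint): How far the screw has been turned clockwise seen from above, rad; 0 at the start, one full turn is 6.28. Turning it takes about 0.05 N m. Under turning load the socket binds on the head: ease the turn back about 15 degrees before lifting it off for another stroke
- screw_depth (a joint): How far the screw has gone down, m; 0 at the start. Its thread is 4.5 mm a turn. It bites only while turned under a steady downward push of about 10 N or more on its head (11 to 15 N is right); with less it spins and reams the hole. While it turns, push and turning load on the head together must stay under 28 N (turning makes up to 11 N of it: do not push above 17 N)
- thread_slip (a joint): Depth minus 4.5 mm x turns, m: 0 while the screw follows its thread; negative when it has spun without biting, positive when it was forced down; the hole is spoilt beyond 1.5 mm either way
- driver_grip (a point): Middle of the bar of the large T-handle spanner, which stands upright in one of the two holes of the stand (either hole). Bar 100 mm long along x, 18 mm wide, 22 mm high, black; round steel stem 11 mm across below it; 0.27 to 0.41 kg, 106 mm tall in all. Grasp the bar across its width at its middle. This point is 95 mm above the rim of the socket
- driver_rim (a point): Centre of the lower rim of the large spanner's hexagon socket: outside 24.5 mm across flats (28.5 mm across corners), inside 18.5 mm across flats, 10 mm deep. z up along the spanner, x along the bar and through the middle of a flat: it slips over the head when bar and screw's x differ by a multiple of 60 degrees, within about 10. Fully on, this point is 10 mm below the head's top
- stand: Grey block that holds the two T-handle spanners, 75 x 190 x 45 mm, fixed; origin at the centre of its underside, z up. Two round holes, 33 mm across and 35 mm deep (their floor 10 mm above the worktop), at y = -55 and +55 mm
- stand_hole0 (a point): Centre of the mouth of the hole at y = -55 mm, on the top of the stand
- stand_hole1 (a point): Centre of the mouth of the hole at y = +55 mm, on the top of the stand
- small_driver_grip (a point): Bystander: the smaller T-handle spanner (80 mm bar, 22 mm socket, 106 mm tall) upright in the other hole of the stand; point at the middle of its bar, 95 mm above its rim
- spare_screw1: Bystander: loose spare coach screw standing upside down on its head beside the flange, point up, 47 mm tall, 17 mm across flats; origin under the head
- spare_screw2: Bystander: a second spare screw like the first, on another side of the flange
- amber_bottle: Bystander: small amber glass bottle, 42 mm across, 85 mm tall; origin at the centre of its underside
- beaker: Bystander: white plastic beaker, 68 mm across the rim, 95 mm tall; origin at the centre of its underside
- level: Bystander: aluminium spirit level lying on its edge, 200 x 22 x 45 mm; origin at the centre of its underside, x along it
- dish: Bystander: round steel dish, 110 mm across, 32 mm tall; origin at the centre of its underside
Mind the look-alikes: they are no part of the job. Leave any yellow look-alike of the part that bears driver_grip alone. Of the things that look like the stand, the smaller one is meant.

How it is judged:
By the outcome, as a careful person would: the job done as asked, in the order asked, and still so for the second after the job is handed in, with the robot touching nothing.
It also fails if it takes over 72 s, if anything falls off the work surface, if the arm or the gripper's body presses on something with over 40 N, if the wrist force passes 120 N, or if a joint passes its speed limit or range.

## Working session

There is one attempt and no reset: what is moved stays moved. The work goes in short steps, Python scripts to look and compute and a shell command to move; the robot and the scene stay as the last step left them, time stands still between calls to the robot, and variables do not carry over. Pictures are saved under pics/ and viewed, and the job is handed in when it is done.

```bash
ls -la; mkdir -p pics
python3 - <<'E'
from rig import env
import cv2, numpy as np
s=env.sense(); print({k:np.round(v,4).tolist() for k,v in s.items()}); print(env.grip_point_offset)
for n in ("scene","top","wrist"):
    d=env.snapshot(n); cv2.imwrite(f"pics/{n}0.png",d["frame"][...,::-1])
    print(n,{k:np.round(v,4).tolist() for k,v in d.items() if k!="frame"})
E
```

```text
total 12
drwxr-xr-x  3 agent agent 4096 Dec  7 04:53 .
drwxr-xr-x 23 root  root  4096 Dec  7 04:53 ..
drwxr-xr-x  2 agent agent 4096 Dec  7 04:53 pics
{'time': 0.0, 'joint_positions': [1.2985, 0.5083, -0.2375, 1.5011, 0.1257, 1.1489, -0.1548], 'joint_vel': [-0.0004, 0.0008, 0.0005, -0.0014, 0.0003, 0.0003, 0.0], 'joint_efforts': [0.0003, -62.0591, -2.1863, -24.9651, 0.0127, 0.012, -0.0], 'tool_pos': [0.2303, -0.5805, 0.2304], 'ee_rot': [-1.5641, 1.569, 1.9553], 'ft_force': [-0.1884, 0.5318, 0.0294], 'moment': [0.0293, 0.009, -0.0509], 'opening': 0.0851}
0.0187
scene {'fx': 453.1948, 'fy': 453.1948, 'cx': 275.3692, 'cy': 212.2833, 'world_from_camera': [[0.6411, 0.6287, -0.4402, 1.0703], [0.7673, -0.5372, 0.3502, -0.3442], [-0.0164, -0.5623, -0.8268, 1.032], [0.0, 0.0, 0.0, 1.0]]}
top {'fx': 516.9118, 'fy': 516.9118, 'cx': 283.1359, 'cy': 209.1036, 'world_from_camera': [[-0.0267, -0.996, 0.0847, 0.4479], [-0.9996, 0.0268, 0.0001, 0.0406], [-0.0023, -0.0847, -0.9964, 1.3607], [0.0, 0.0, 0.0, 1.0]]}
wrist {'fx': 325.1923, 'fy': 325.1923, 'cx': 283.689, 'cy': 211.5929, 'hand_eye': [[0.0005, -0.2753, 0.9614, -0.1433], [1.0, 0.001, -0.0002, -0.0002], [-0.0009, 0.9614, 0.2753, -0.0702], [0.0, 0.0, 0.0, 1.0]]}
```

View pics/scene0.png

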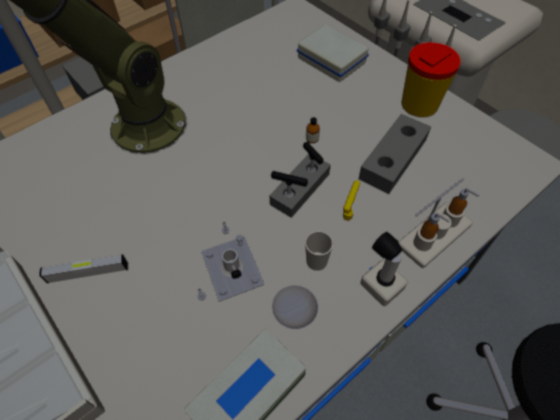

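View pics/top0.png

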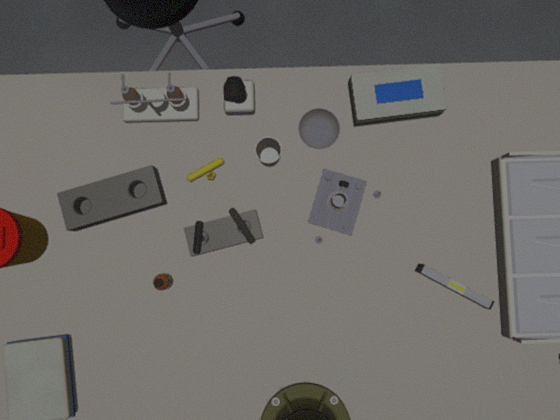

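View pics/wrist0.png

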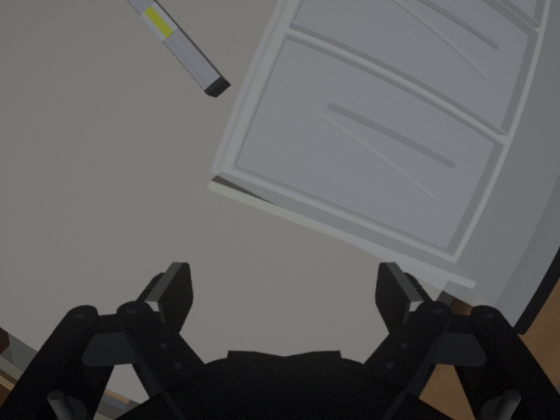

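```bash
cat > h.py <<'E'
import numpy as np, cv2
from scipy.spatial.transform import Rotation as Rn
K={'scene':(453.1948,275.3692,212.2833),'top':(516.9118,283.1359,209.1036)}
T={'scene':np.array([[0.6411,0.6287,-0.4402,1.0703],[0.7673,-0.5372,0.3502,-0.3442],[-0.0164,-0.5623,-0.8268,1.032],[0,0,0,1]]),
'top':np.array([[-0.0267,-0.996,0.0847,0.4479],[-0.9996,0.0268,0.0001,0.0406],[-0.0023,-0.0847,-0.9964,1.3607],[0,0,0,1]])}
HE=np.array([[0.0005,-0.2753,0.9614,-0.1433],[1.0,0.001,-0.0002,-0.0002],[-0.0009,0.9614,0.2753,-0.0702],[0,0,0,1]])
WF,WCX,WCY=325.1923,283.689,211.5929
def ray(cam,u,v):
    f,cx,cy=K[cam]; d=T[cam][:3,:3]@np.array([(u-cx)/f,(v-cy)/f,1]); return T[cam][:3,3],d/np.linalg.norm(d)
def toolT(pos,rpy):
    M=np.eye(4); M[:3,:3]=Rn.from_euler('xyz',rpy).as_matrix(); M[:3,3]=pos; return M
def wray(M,u,v):
    x,y=u-WCX,v-WCY; r=np.hypot(x,y); th=r/WF
    d=np.array([np.sin(th)*x/max(r,1e-9),np.sin(th)*y/max(r,1e-9),np.cos(th)])
    W=M@HE; return W[:3,3],W[:3,:3]@d
def plane(o_d,z):
    o,d=o_d; return o+d*(z-o[2])/d[2]
def meet(r1,r2):
    A=np.array([r1[1],-r2[1]]).T; s=np.linalg.lstsq(A,r2[0]-r1[0],rcond=None)[0]
    p=r1[0]+s[0]*r1[1]; q=r2[0]+s[1]*r2[1]; return (p+q)/2,np.linalg.norm(p-q)
def proj(cam,p):
    q=np.linalg.inv(T[cam])@np.append(p,1); f,cx,cy=K[cam]; return f*q[0]/q[2]+cx,f*q[1]/q[2]+cy
def wproj(M,p):
    q=np.linalg.inv(M@HE)@np.append(p,1); rr=np.hypot(q[0],q[1]); th=np.arctan2(rr,q[2]); return WF*th*q[0]/rr+WCX,WF*th*q[1]/rr+WCY
def crop(src,box,s,dst,g=1.8):
    im=cv2.imread(src); x0,y0,x1,y1=box; c=im[y0:y1,x0:x1]; c=np.clip(c.astype(float)*g,0,255).astype(np.uint8)
    cv2.imwrite(dst,cv2.resize(c,None,fx=s,fy=s,interpolation=cv2.INTER_CUBIC))
E
python3 - <<'E'
from h import *
crop('pics/top0.png',(170,140,400,270),3.4,'pics/c_top.png')
crop('pics/scene0.png',(190,130,350,310),3.3,'pics/c_scene.png')
E
```

```text
(no output)
```

View pics/c_top.png

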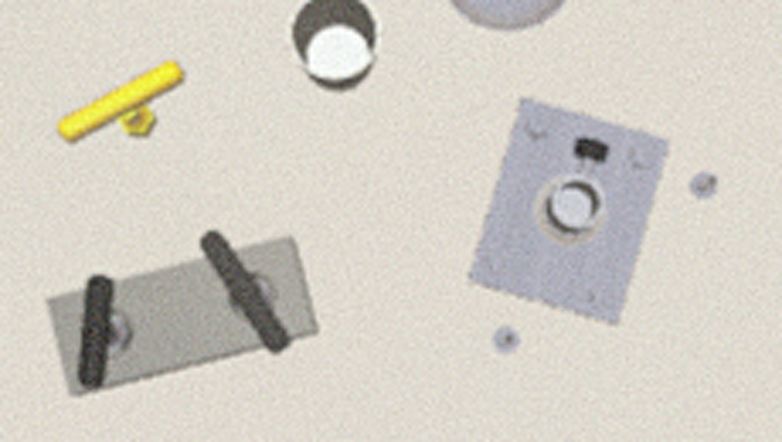

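View pics/c_scene.png

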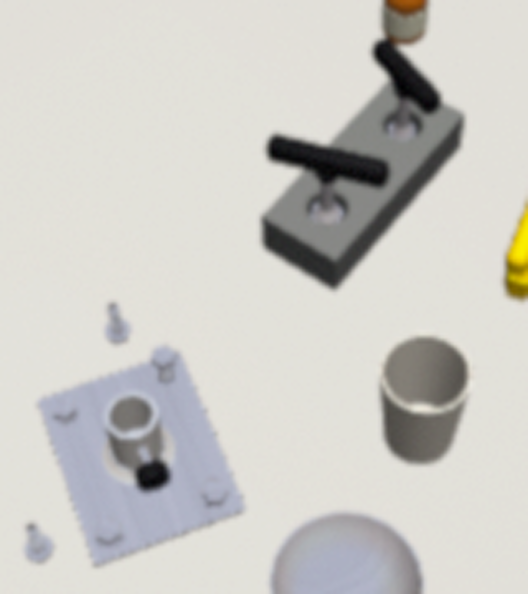

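Run:
```python
from h import *
def bars(cam,box):
    im=cv2.imread(f'pics/{cam}0.png').max(axis=2); x0,y0,x1,y1=box
    m=(im[y0:y1,x0:x1]<38).astype(np.uint8)
    n,l,st,ce=cv2.connectedComponentsWithStats(m)
    out=[]
    for i in range(1,n):
        if st[i,4]>40:
            pts=np.argwhere(l==i)[:,::-1]+[x0,y0]
            r=cv2.minAreaRect(pts.astype(np.float32)); print(cam,st[i],ce[i]+[x0,y0],r)
bars('top',(175,195,275,265)); bars('scene',(255,135,340,225))
```

```text
scene [ 49   7  19  22 175] [312.89714286 153.46285714] ((312.1764831542969, 153.7058868408203), (25.597793579101562, 8.894148826599121), 49.39870071411133)
scene [ 16  35  57  46 304] [295.70065789 199.12828947] ((303.2000427246094, 195.39999389648438), (24.149532318115234, 65.29318237304688), 63.43495178222656)
scene [ 17  37  36  14 273] [289.82417582 178.88644689] ((289.0641784667969, 179.82452392578125), (36.05912399291992, 10.565876007080078), 10.61965560913086)
```

Run:
```python
from h import *
im=cv2.imread('pics/top0.png').max(axis=2); x0,y0,x1,y1=175,195,275,265
c=im[y0:y1,x0:x1]
for th in (50,56):
    m=(c<th).astype(np.uint8); n,l,st,ce=cv2.connectedComponentsWithStats(m)
    for i in range(1,n):
        if st[i,4]>40: print(th,st[i],cv2.minAreaRect((np.argwhere(l==i)[:,::-1]+[x0,y0]).astype(np.float32)))
# triangulate
for nm,t,s in (('long',(242.4,225.6),(289.3,179)),('short',(198.3,237.5),(312.5,153))):
    print(nm,meet(ray('top',*t),ray('scene',*s)))
# flange corners (top crop px)
for p in ((520,97),(668,142),(618,323),(470,280),(572,207),(591,150)):
    u,v=170+p[0]/3.4-.35,140+p[1]/3.4-.35; print('fl',(round(u,1),round(v,1)),plane(ray('top',u,v),.006 if p[1] not in(207,) else .066).round(4))
for p in ((48,299),(294,237),(318,331),(73,396)):
    u,v=170+p[0]/3.4-.35,140+p[1]/3.4-.35; print('st',(round(u,1),round(v,1)),plane(ray('top',u,v),.045).round(4))
for p in ((165,355),(133,412)):
    u,v=190+p[0]/3.3-.35,130+p[1]/3.3-.35; print('scr scene',plane(ray('scene',u,v),.039 if p[1]==355 else .066).round(4))
```

```text
50 [55 14 15 15 57] ((235.72410583496094, 216.6896514892578), (17.605642318725586, 6.643639087677002), 48.36646270751953)
50 [ 18  27  11  32 227] ((198.4809112548828, 237.45057678222656), (9.101673126220703, 31.239599227905273), 5.440331935882568)
50 [63 29 16 19 91] ((246.229736328125, 232.62164306640625), (21.970800399780273, 6.8586106300354), 54.462318420410156)
56 [ 55  13  25  35 250] ((241.6230926513672, 225.21539306640625), (39.44304656982422, 8.310325622558594), 60.2551155090332)
56 [ 18  26  11  33 247] ((198.53282165527344, 237.13934326171875), (9.23464584350586, 32.2307243347168), 5.19442892074585)
long (array([0.51814843, 0.14240642, 0.10351504]), np.float64(0.003533513518095134))
short (array([0.49167443, 0.24951352, 0.10364699]), np.float64(0.0020621167388247853))
fl (322.6, 168.2) [ 0.6689 -0.0666  0.006 ]
fl (366.1, 181.4) [ 0.6305 -0.1803  0.006 ]
fl (351.4, 234.7) [ 0.4911 -0.1362  0.006 ]
fl (307.9, 222.0) [ 0.5273 -0.0233  0.006 ]
fl (337.9, 200.5) [ 0.5759 -0.0976  0.066 ]
fl (343.5, 183.8) [ 0.6259 -0.1203  0.006 ]
st (183.8, 227.6) [0.5193 0.2951 0.045 ]
st (256.1, 209.4) [0.561  0.1097 0.045 ]
st (263.2, 237.0) [0.4899 0.0934 0.045 ]
st (191.1, 256.1) [0.4464 0.2772 0.045 ]
scr scene [ 0.5415 -0.0426  0.039 ]
scr scene [ 0.5795 -0.0984  0.066 ]
```

```bash
cat > st.py <<'E'
from h import *
from rig import env
def state(pr=True):
    s=env.sense(); M=toolT(s['tool_pos'],s['ee_rot'])
    if pr:
        y=M[:3,1]; print('t',round(s['time'],2),'tcp',np.round(s['tool_pos'],4),'x',np.round(M[:3,0],4),'yaw_y',round(np.degrees(np.arctan2(y[1],y[0])),2),'q',np.round(s['joint_positions'],3),'F',np.round(s['ft_force'],2),'M',np.round(s['moment'],3),'op',round(float(s['opening']),4))
    return s,M
def goto(M,p,zt=None):
    d=M[:3,:3].T@(np.array(p)-M[:3,3]); return np.round(d/.03,3)
def shot(name):
    s,M=state(); d=env.snapshot('wrist'); cv2.imwrite(f'pics/{name}.png',d['frame'][...,::-1]); np.save(f'pics/{name}.npy',M); return d['frame'],M
E
python3 - <<'E'
from st import *
s,M=state(); print(M.round(3)); print(goto(M,[.53,.03,.23]),goto(M,[.539,-.045,.23]))
E
```

```text
t 0.15 tcp [ 0.2303 -0.5806  0.2306] x [-5.0e-04  1.3e-03 -1.0e+00] yaw_y -68.36 q [ 1.298  0.508 -0.238  1.501  0.126  1.149 -0.155] F [0.13 0.46 0.1 ] M [-0.034 -0.002 -0.018] op 0.0854
[[-0.001  0.369 -0.929  0.23 ]
 [ 0.001 -0.929 -0.369 -0.581]
 [-1.    -0.001  0.     0.231]
 [ 0.     0.     0.     1.   ]]
[  0.041 -15.234 -16.791] [  0.038 -12.8   -16.148]
```

```bash
python3 -m crank '[{"translation":[0,-0.8,-1.0],"roll":0},{"translation":[0,-0.8,-1.0],"roll":0},{"translation":[0,-0.8,-1.0],"roll":0},{"translation":[0,-0.8,-1.0],"roll":0},{"translation":[0,-0.8,-1.0],"roll":0},{"translation":[0,-0.8,-1.0],"roll":0},{"translation":[0,-0.8,-1.0],"roll":0},{"translation":[0,-0.8,-1.0],"roll":0}]'; python3 -m crank '[{"translation":[0,-0.8,-1.0],"roll":0},{"translation":[0,-0.8,-1.0],"roll":0},{"translation":[0,-0.8,-1.0],"roll":0},{"translation":[0,-0.8,-1.0],"roll":0},{"translation":[0,-0.8,-1.0],"roll":0},{"translation":[0,-0.8,-1.0],"roll":0},{"translation":[0,-0.8,-1.0],"roll":0},{"translation":[0,0,0],"roll":0}]'
python3 - <<'E'
from st import *
f,M=shot('w1'); print(goto(M,[.539,-.045,.23]))
E
```

```text
time: 0.95
tool_pos: [0.3832, -0.3124, 0.2312]
ee_rot: [-0.827, 1.571, 2.693]
ft_force: [0.0, 0.9, -0.2]
opening: 0.0854
time: 1.75
tool_pos: [0.5181, -0.0742, 0.2313]
ee_rot: [-2.401, 1.567, 1.126]
ft_force: [-0.4, -0.7, -0.1]
opening: 0.0853
t 1.75 tcp [ 0.5181 -0.0742  0.2313] x [ 0.0016  0.0034 -1.    ] yaw_y -67.89 q [ 0.388  0.363 -0.409  1.765  0.16   1.045 -1.262] F [-0.35 -0.7  -0.08] M [ 0.026 -0.018  0.034] op 0.0853
[ 0.049 -0.639 -1.011]
```

View pics/w1.png

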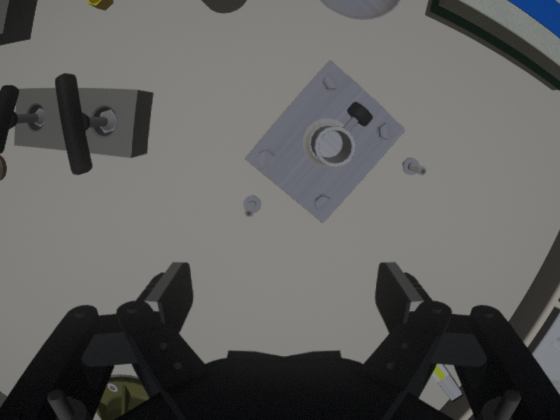

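```bash
python3 -m crank '[{"translation":[0.6,-0.2,-0.3],"roll":0},{"translation":[0.8,-0.2,-0.3],"roll":0},{"translation":[0.9,-0.2,-0.4],"roll":0},{"translation":[0.9,0,0],"roll":0},{"translation":[0.6,0,0],"roll":0},{"translation":[0,0,0],"roll":0}]'
python3 - <<'E'
from st import *
f,M=shot('w2')
crop('pics/w2.png',(180,130,400,290),3.6,'pics/w2c.png')
E
```

```text
time: 2.4
tool_pos: [0.535, -0.054, 0.1149]
ee_rot: [-0.325, 1.565, -3.09]
ft_force: [-0.3, 0.1, -0.5]
opening: 0.0856
t 2.4 tcp [ 0.535  -0.054   0.1149] x [-5.4e-03 -3.0e-04 -1.0e+00] yaw_y -68.43 q [ 0.299  0.516 -0.365  1.881  0.25   0.794 -1.394] F [-0.28  0.13 -0.49] M [-0.029  0.026  0.053] op 0.0856
```

View pics/w2c.png

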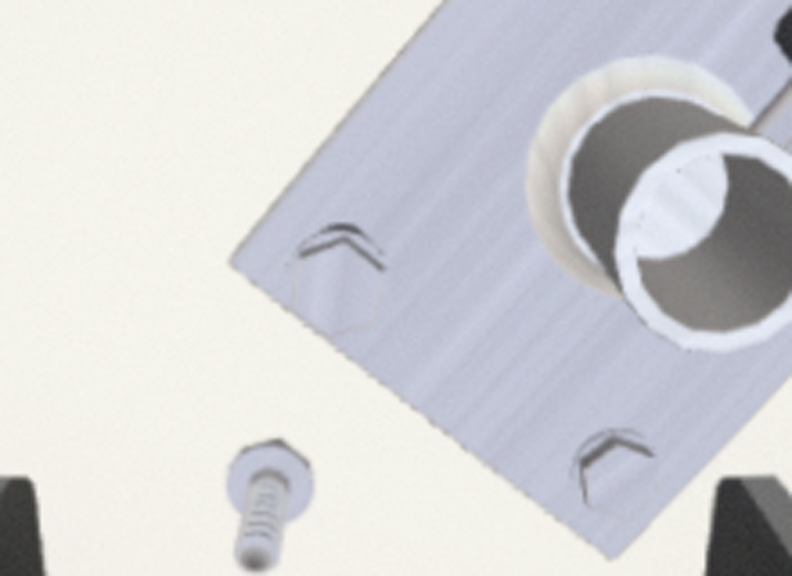

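Run:
```python
from h import *
im=cv2.imread('pics/w2.png')[180:235,245:305]
g=cv2.bilateralFilter(im,5,12,3).astype(float)
g=np.clip((g-g.min((0,1)))*1.0,0,255)
lo,hi=np.percentile(g,[15,99.5]); g=np.clip((g-lo)/(hi-lo)*255,0,255).astype(np.uint8)
cv2.imwrite('pics/w2d.png',cv2.resize(g,None,fx=10,fy=10,interpolation=cv2.INTER_CUBIC))
```

```text
(no output)
```

View pics/w2d.png

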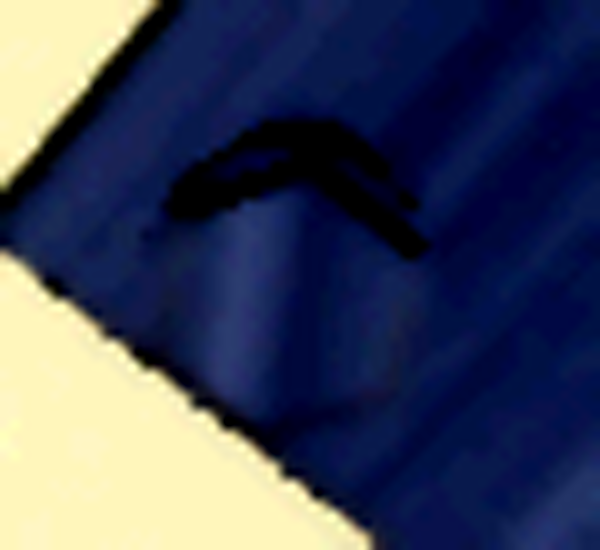

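Run:
```python
from h import *
im=cv2.imread('pics/w2.png')[180:235,250:305].astype(np.float32)
out=[]
for k in range(3):
    g=cv2.GaussianBlur(im[...,k],(0,0),0.7)
    print(k,np.percentile(g,[1,10,50,90]))
    lo,hi=(50,115); 
    m=np.median(g); g=np.clip((g-(m-22))/34*255,0,255).astype(np.uint8)
    out.append(cv2.resize(g,None,fx=7,fy=7,interpolation=cv2.INTER_CUBIC))
cv2.imwrite('pics/w2e.png',np.hstack([out[0],out[2]]))
```

```text
0 [ 86.35225769 113.73210297 117.72052002 131.06168518]
1 [ 81.44615112 105.70375519 108.64442444 134.77329102]
2 [ 81.227612   104.07941284 106.91365814 135.83808899]
```

View pics/w2e.png

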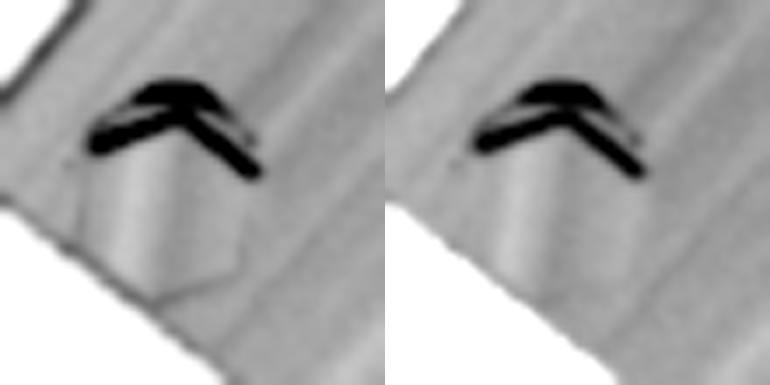

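Run:
```python
from h import *
M=np.load('pics/w2.npy')
V=[(180,122),(252,180),(238,267),(152,303),(77,245),(90,152)]
for z in (.039,):
    P=np.array([plane(wray(M,250+(x+.5)/7-.5,180+(y+.5)/7-.5),z) for x,y in V]); c=P.mean(0); print(z,c.round(4))
    d=P-c; print(np.linalg.norm(d,axis=1).round(4)*1e3, np.degrees(np.arctan2(d[:,1],d[:,0])).round(1), (np.degrees(np.arctan2(d[:,1],d[:,0]))%60).round(1))
# two-view centre: w1
M1=np.load('pics/w1.npy'); print('pred in w1',wproj(M1,c))
print('top',proj('top',c),'scene',proj('scene',c))
```

```text
0.039 [ 0.5399 -0.0437  0.039 ]
[9.4 9.3 9.3 9.7 9.5 9.6] [  11.9  -47.5 -106.5 -166.6  132.9   71.6] [11.9 12.5 13.5 13.4 12.9 11.6]
pred in w1 (np.float64(265.0968325561941), np.float64(158.6183911362824))
top (np.float64(316.2686928532586), np.float64(216.1298995036843)) scene (np.float64(238.9416598763885), np.float64(237.07005124652594))
```

Run:
```python
from st import *
s,M=state(); print(goto(M,[.517,.142,.21]))
```

```text
t 2.45 tcp [ 0.5361 -0.0538  0.1164] x [-3.e-03 -3.e-04 -1.e+00] yaw_y -68.43 q [ 0.299  0.514 -0.365  1.879  0.249  0.795 -1.394] F [ 0.13 -0.58  1.19] M [ 0.005 -0.036 -0.031] op 0.085
[-3.119 -6.305 -1.798]
```

```bash
python3 -m crank '[{"translation":[-0.8,0,0],"roll":0},{"translation":[-0.8,-0.9,-0.25],"roll":0},{"translation":[-0.8,-0.9,-0.25],"roll":0},{"translation":[-0.7,-0.9,-0.25],"roll":0},{"translation":[0,-0.9,-0.25],"roll":0},{"translation":[0,-0.9,-0.25],"roll":0},{"translation":[0,-0.9,-0.25],"roll":0},{"translation":[0,-0.9,-0.3],"roll":0}]' 45; python3 -m crank '[{"translation":[0,0,0],"roll":-1},{"translation":[0,0,0],"roll":-1},{"translation":[0,0,0],"roll":-1},{"translation":[0,0,0],"roll":-1},{"translation":[0,0,0],"roll":-1},{"translation":[0,0,0],"roll":-1},{"translation":[0,0,0],"roll":-1},{"translation":[0,0,0],"roll":-1}]';python3 -m crank '[{"translation":[0,0,0],"roll":-1},{"translation":[0,0,0],"roll":-1},{"translation":[0,0,0],"roll":-1},{"translation":[0,0,0],"roll":-1},{"translation":[0,0,0],"roll":-1},{"translation":[0,0,0],"roll":-1},{"translation":[0,0,0],"roll":-1},{"translation":[0,0,0],"roll":-1}]';python3 -m crank '[{"translation":[0,0,0],"roll":-1},{"translation":[0,0,0],"roll":-1},{"translation":[0,0,0],"roll":-1},{"translation":[0,0,0],"roll":-1},{"translation":[0,0,0],"roll":-1},{"translation":[0,0,0],"roll":-1},{"translation":[0,0,0],"roll":-1},{"translation":[0,0,0],"roll":-1}]';python3 -m crank '[{"translation":[0,0,0],"roll":-1},{"translation":[0,0,0],"roll":-1},{"translation":[0,0,0],"roll":-1},{"translation":[0,0,0],"roll":-1},{"translation":[0,0,0],"roll":-1},{"translation":[0,0,0],"roll":-1},{"translation":[0,0,0],"roll":-1},{"translation":[0,0,0],"roll":0}]'
python3 - <<'E'
from st import *
f,M=shot('w3')
crop('pics/w3.png',(0,0,560,420),1.4,'pics/w3c.png')
E
```

```text
time: 3.25
tool_pos: [0.5179, 0.1434, 0.2121]
ee_rot: [2.778, 1.568, 0.013]
ft_force: [-0.4, 0.5, 1.2]
opening: 0.0453
time: 4.05
tool_pos: [0.5182, 0.1423, 0.2119]
ee_rot: [1.741, 1.569, -0.182]
ft_force: [0.2, 0.3, -0.1]
opening: 0.0448
time: 4.85
tool_pos: [0.5182, 0.1421, 0.2118]
ee_rot: [0.697, 1.569, -0.388]
ft_force: [0.6, 0.5, 1.0]
opening: 0.0452
time: 5.65
tool_pos: [0.5183, 0.142, 0.2117]
ee_rot: [-0.319, 1.568, -0.567]
ft_force: [0.4, 0.1, -0.4]
opening: 0.0448
time: 6.45
tool_pos: [0.5182, 0.1421, 0.2112]
ee_rot: [-1.2, 1.57, -0.718]
ft_force: [0.8, -0.4, 0.1]
opening: 0.0452
t 6.45 tcp [0.5182 0.1421 0.2112] x [ 1.e-03 -8.e-04 -1.e+00] yaw_y 117.63 q [ 0.448  0.671 -1.312  1.757  0.684  1.265  1.016] F [ 0.83 -0.42  0.14] M [-0.009 -0.048  0.018] op 0.0452
```

View pics/w3c.png

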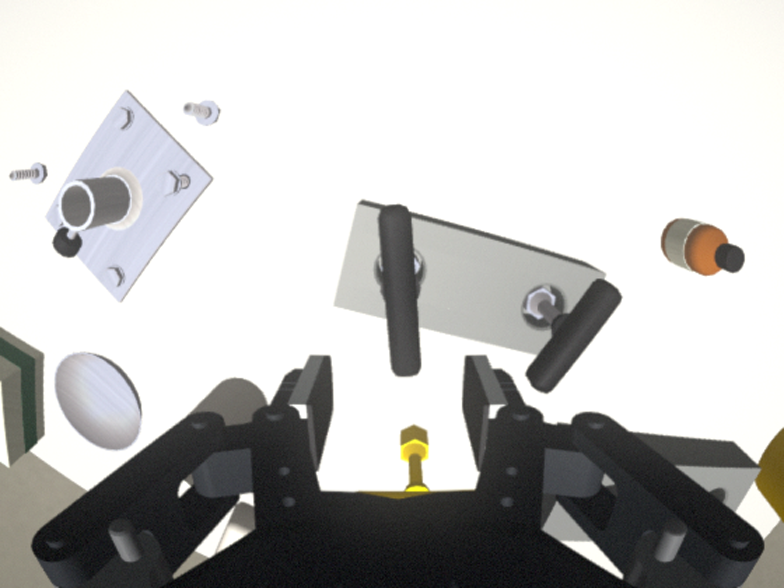

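Run:
```python
from h import *
def mask(n,box):
    im=cv2.imread(f'pics/{n}.png').max(axis=2); x0,y0,x1,y1=box
    m=(im[y0:y1,x0:x1]<48).astype(np.uint8); nn,l,st,ce=cv2.connectedComponentsWithStats(m)
    i=1+np.argmax(st[1:,4]); pts=(np.argwhere(l==i)[:,::-1]+[x0,y0]).astype(np.float32); r=cv2.minAreaRect(pts); print(n,st[i],r)
    b=cv2.boxPoints(r); e=sorted([(np.linalg.norm(b[0]-b[1]),0),(np.linalg.norm(b[1]-b[2]),1)])[0][1]
    return ((b[0]+b[1])/2,(b[2]+b[3])/2) if e==0 else ((b[1]+b[2])/2,(b[3]+b[0])/2)
M3=np.load('pics/w3.npy'); M1=np.load('pics/w1.npy')
e3=mask('w3',(262,135,310,275)); e1=mask('w1',(50,65,95,180))
print(e3,e1)
for z in (.105,.116):
  for M,e in((M3,e3),(M1,e1)):
    p,q=[plane(wray(M,*k),z) for k in e]; d=q-p; print(z,((p+q)/2).round(4),np.degrees(np.arctan2(d[1],d[0]))%180,np.linalg.norm(d))
# triangulate ends
for a in e3:
    print([ (meet(wray(M3,*a),wray(M1,*b))[0].round(4), round(meet(wray(M3,*a),wray(M1,*b))[1],4)) for b in e1])
c3=(e3[0]+e3[1])/2;c1=(e1[0]+e1[1])/2
print('mid',meet(wray(M3,*c3),wray(M1,*c1)),meet(wray(M3,*c3),ray('top',241.8,225.4)))
```

```text
w3 [   8   12   32  121 2422] ((285.5, 207.0), (120.0, 31.0), 90.0)
w1 [   6    9   39  100 2228] ((77.46141052246094, 122.44798278808594), (100.44791412353516, 32.72956848144531), 79.99201965332031)
(array([285.5, 147. ], dtype=float32), array([285.5, 267. ], dtype=float32)) (array([68.73322, 72.98826], dtype=float32), array([ 86.1896 , 171.90771], dtype=float32))
0.105 [0.5177 0.143  0.105 ] 27.770265620887777 0.10022760099674043
0.105 [0.5192 0.1397 0.105 ] 31.556789361533617 0.0993809524178497
0.116 [0.515  0.1415 0.116 ] 27.770265620887777 0.09580746603141649
0.116 [0.5218 0.132  0.116 ] 31.556789361533646 0.0953296913655667
[(array([0.5179, 0.1277, 0.1377]), np.float64(0.0951)), (array([0.4736, 0.1197, 0.0956]), np.float64(0.0011))]
[(array([0.5618, 0.1661, 0.1049]), np.float64(0.0008)), (array([0.5127, 0.1149, 0.172 ]), np.float64(0.0777))]
mid (array([0.51736158, 0.14284401, 0.09737351]), np.float64(8.789551179192726e-05)) (array([0.51819689, 0.14323231, 0.0937777 ]), np.float64(0.00010203719233772916))
```

```bash
python3 -m crank '[{"translation":[0.6,0.03,0],"roll":-0.45},{"translation":[0.9,0,0],"roll":0},{"translation":[0.9,0,0],"roll":0},{"translation":[0.8,0,0],"roll":0},{"translation":[0,0,0],"roll":0}]'
python3 - <<'E'
from st import *
f,M=shot('w4'); print(goto(M,[.5177,.143,.086]))
E
```

```text
time: 7.0
tool_pos: [0.5164, 0.1421, 0.1123]
ee_rot: [-3.001, 1.566, -2.474]
ft_force: [-0.5, -0.7, -0.4]
opening: 0.0446
t 7.0 tcp [0.5164 0.1421 0.1123] x [-0.0034 -0.0027 -1.    ] yaw_y 120.15 q [ 0.39   0.778 -1.22   1.886  0.828  1.108  0.935] F [-0.54 -0.68 -0.39] M [-0.056  0.008  0.028] op 0.0446
[0.876 0.003 0.057]
```

View pics/w4.png

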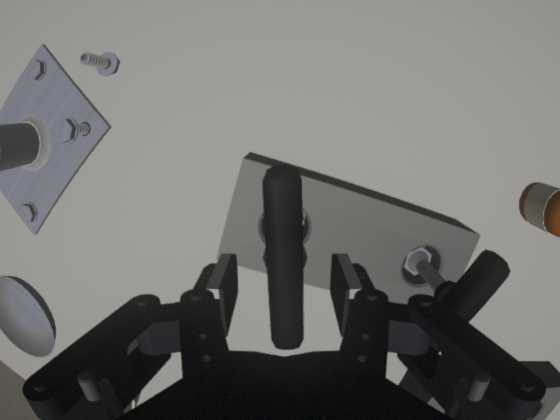

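```bash
python3 -m crank '[{"translation":[0.5,0,0.03],"roll":-0.1},{"translation":[0.35,0,0.03],"roll":0},{"translation":[0,0,0],"roll":0}]'; python3 -m crank '[{"translation":[0,0,0],"roll":0},{"translation":[0,0,0],"roll":0},{"translation":[0,0,0],"roll":0},{"translation":[0,0,0],"roll":0},{"translation":[0,0,0],"roll":0},{"translation":[0,0,0],"roll":0}]' 5
python3 - <<'E'
from st import *
f,M=shot('w5')
E
```

```text
time: 7.35
tool_pos: [0.5186, 0.1443, 0.0879]
ee_rot: [-3.075, 1.569, -2.535]
ft_force: [-0.2, 0.7, 1.0]
opening: 0.0453
time: 7.95
tool_pos: [0.5192, 0.145, 0.0894]
ee_rot: [-0.296, 1.57, 0.244]
ft_force: [-0.2, -1.3, 5.1]
opening: 0.0175
t 7.95 tcp [0.5192 0.145  0.0894] x [ 1.e-03  2.e-04 -1.e+00] yaw_y 120.94 q [ 0.372  0.808 -1.195  1.905  0.872  1.073  0.914] F [-0.19 -1.32  5.1 ] M [-0.183  0.107  0.061] op 0.0175
```

View pics/w5.png

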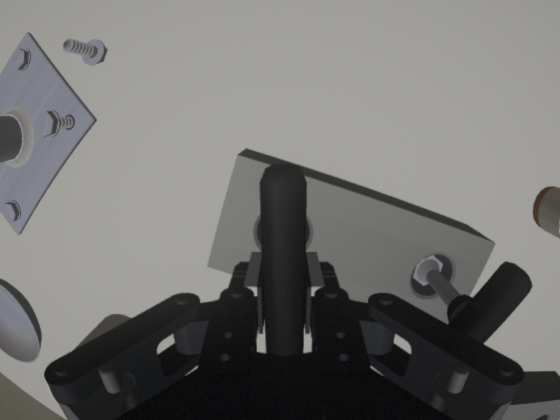

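```bash
python3 -m crank '[{"translation":[-0.2,0,0],"roll":0},{"translation":[-0.4,0,0],"roll":0},{"translation":[-0.6,0,0],"roll":0},{"translation":[-0.7,0,0],"roll":0},{"translation":[-0.6,0,0],"roll":0},{"translation":[-0.2,0,0],"roll":0},{"translation":[0,0,0],"roll":0},{"translation":[0,0,0],"roll":0}]'
python3 - <<'E'
from st import *
f,M=shot('w6'); print(goto(M,[.540,-.0437,M[2,3]]))
E
```

```text
time: 8.8
tool_pos: [0.5187, 0.1443, 0.1693]
ee_rot: [-2.693, 1.57, -2.153]
ft_force: [-0.4, -0.4, -3.6]
opening: 0.017
t 8.8 tcp [0.5187 0.1443 0.1693] x [-5.e-04 -7.e-04 -1.e+00] yaw_y 120.93 q [ 0.424  0.721 -1.284  1.812  0.746  1.202  1.016] F [-0.35 -0.43 -3.61] M [ 0.039 -0.023 -0.015] op 0.017
[ 4.000e-03 -5.741e+00 -2.611e+00]
```

View pics/w6.png

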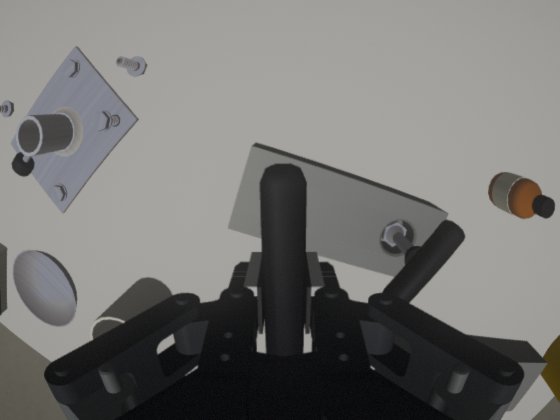

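```bash
python3 -m crank '[{"translation":[0,0,0],"roll":-1},{"translation":[0,0,0],"roll":-1},{"translation":[0,0,0],"roll":-1},{"translation":[0,0,0],"roll":-1},{"translation":[0,0,0],"roll":-1},{"translation":[0,0,0],"roll":-1},{"translation":[0,0,0],"roll":-1},{"translation":[0,0,0],"roll":-1}]'; python3 -m crank '[{"translation":[0,0,0],"roll":-1},{"translation":[0,0,0],"roll":-1},{"translation":[0,0,0],"roll":-1},{"translation":[0,0,0],"roll":-1},{"translation":[0,0,0],"roll":0}]'
python3 - <<'E'
from st import *
s,M=state(); print(goto(M,[.520,.044,M[2,3]]),plane(ray('top',268,150),.095))
E
```

```text
time: 9.65
tool_pos: [0.5185, 0.1445, 0.1687]
ee_rot: [1.975, 1.569, -2.926]
ft_force: [0.5, 0.2, -3.6]
opening: 0.0169
time: 10.15
tool_pos: [0.5185, 0.1445, 0.1689]
ee_rot: [1.555, 1.569, -2.929]
ft_force: [-0.5, -0.1, -2.3]
opening: 0.0177
t 10.15 tcp [0.5185 0.1445 0.1689] x [-1.5e-03 -3.0e-04 -1.0e+00] yaw_y -166.96 q [ 0.452  0.792 -1.4    1.812  0.819  1.283  2.194] F [-0.54 -0.08 -2.28] M [-0.027  0.059 -0.021] op 0.0177
[ 1.000e-03  7.080e-01 -3.276e+00] [0.70365011 0.07434528 0.095     ]
```

```bash
python3 -m crank '[{"translation":[0,0.15,-0.6],"roll":0},{"translation":[0,0.2,-0.9],"roll":0},{"translation":[0,0.2,-0.9],"roll":0},{"translation":[0,0.15,-0.6],"roll":0},{"translation":[0,0,-0.3],"roll":0},{"translation":[0,0,0],"roll":0},{"translation":[0,0,0],"roll":0}]'
python3 - <<'E'
from st import *
f,M=shot('w7'); d=env.snapshot('scene'); cv2.imwrite('pics/scene7.png',d['frame'][...,::-1])
crop('pics/w7.png',(200,60,380,200),4,'pics/w7c.png')
E
```

```text
time: 10.85
tool_pos: [0.5205, 0.0446, 0.1698]
ee_rot: [-0.244, 1.57, 1.552]
ft_force: [0.3, 0.4, -3.6]
opening: 0.0172
t 10.85 tcp [0.5205 0.0446 0.1698] x [ 0.      0.0011 -1.    ] yaw_y -167.08 q [ 0.658  0.766 -1.404  1.852  0.802  1.254  2.373] F [ 0.25  0.35 -3.58] M [ 0.057  0.027 -0.014] op 0.0172
```

View pics/w7.png

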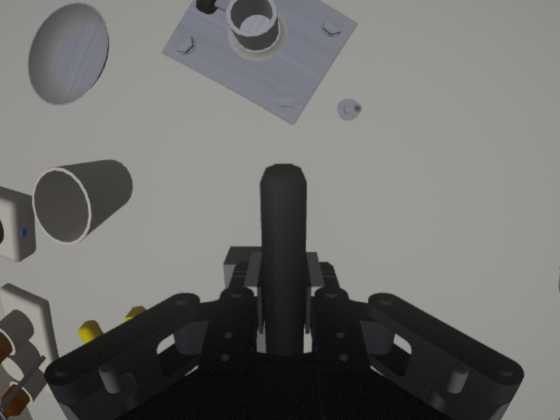

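View pics/w7c.png

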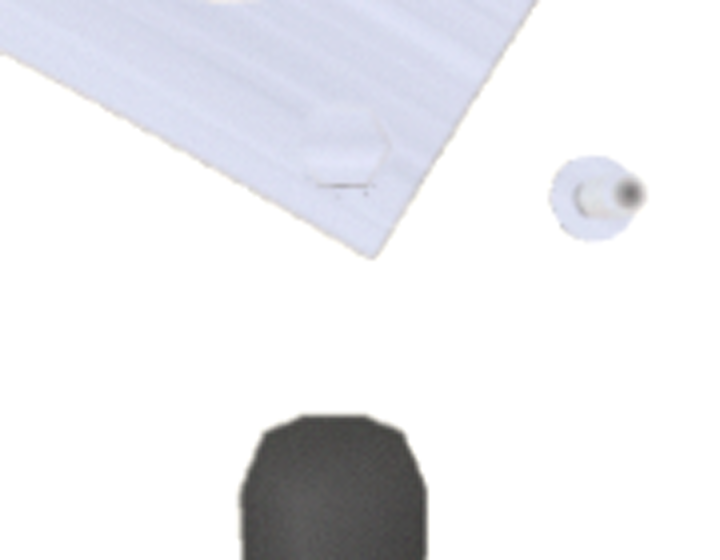

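```bash
cat > enh.py <<'E'
from h import *
def enh(n,box,s,dst,ch=0,dn=22,w=34):
    x0,y0,x1,y1=box
    g=cv2.GaussianBlur(cv2.imread(f'pics/{n}.png')[y0:y1,x0:x1,ch].astype(np.float32),(0,0),0.7); m=np.median(g)
    cv2.imwrite(dst,cv2.resize(np.clip((g-(m-dn))/w*255,0,255).astype(np.uint8),None,fx=s,fy=s,interpolation=cv2.INTER_CUBIC))
E
python3 - <<'E'
from enh import *
enh('w7',(260,70,310,120),12,'pics/w7e.png',0,14,22)
crop('pics/scene7.png',(190,150,330,270),5,'pics/scene7c.png')
E
```

```text
(no output)
```

View pics/w7e.png

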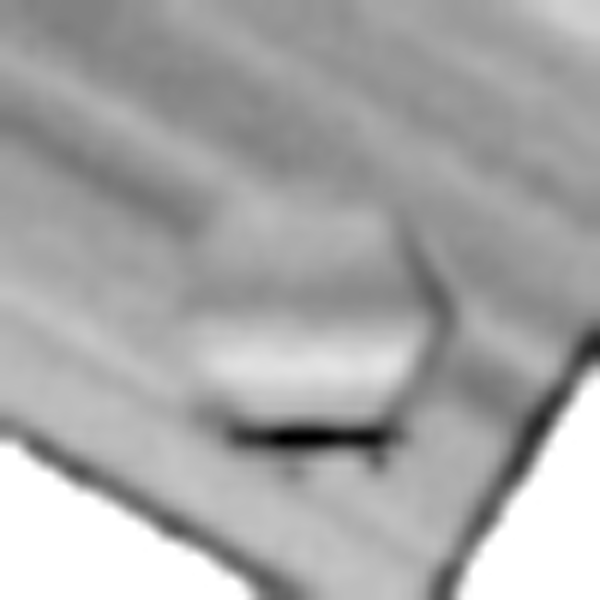

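View pics/scene7c.png

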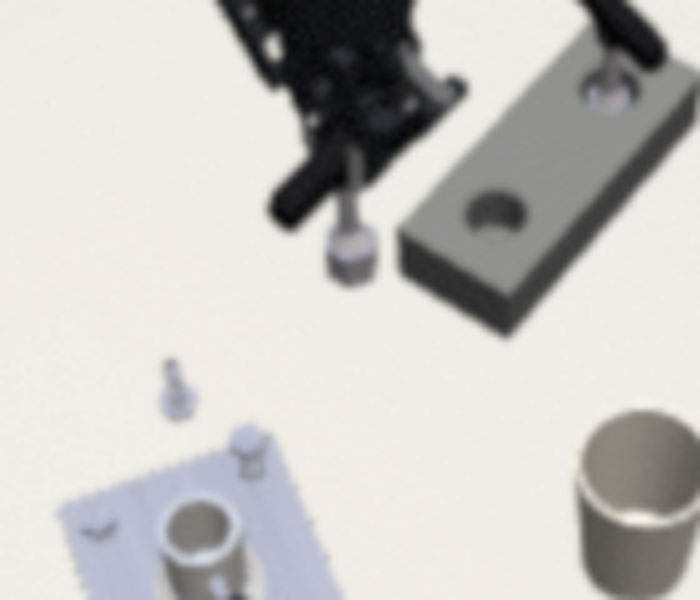

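Run:
```python
from h import *
M=np.load('pics/w7.npy')
p=plane(wray(M,285.9,95.7),.039); t=M[:3,:3].T@(p-M[:3,3]); print('screw world',p.round(4),'tool',t.round(4))
I=np.eye(4)
for x in (-.0297,-.0187,-.0077):
    o,d=wray(I,283.7,163.5); q=o+d*(x-o[0])/d[0]; print('bar end tool',q.round(4))
sc=lambda x,y:(190+(x+.5)/5-.5,150+(y+.5)/5-.5)
r=plane(ray('scene',*sc(351.5,266)),M[2,3]+.0187-.095); h=plane(ray('scene',*sc(250,440)),.039)
print('rim by scene',r.round(4),'tcp',M[:3,3].round(4),'tool',(M[:3,:3].T@(r-M[:3,3])).round(4)); print('screw by scene',h.round(4))
print('rel move by scene',(M[:3,:3].T@(h-r)).round(4))
```

```text
screw world [ 0.5396 -0.0447  0.039 ] tool [ 0.1307  0.0015 -0.0915]
bar end tool [-0.0297 -0.0002 -0.0552]
bar end tool [-0.0187 -0.0002 -0.0538]
bar end tool [-0.0077 -0.0002 -0.0523]
rim by scene [0.5227 0.0421 0.0935] tcp [0.5205 0.0446 0.1698] tool [ 0.0763 -0.0015 -0.003 ]
screw by scene [ 0.5423 -0.0433  0.039 ]
rel move by scene [ 0.0544  0.0001 -0.0877]
```

```bash
python3 -m crank '[{"translation":[0,0.037,-0.5],"roll":0},{"translation":[0,0,-0.9],"roll":0},{"translation":[0.3,0,-0.9],"roll":0},{"translation":[0.6,0,-0.5],"roll":0},{"translation":[0.5,0,-0.14],"roll":0},{"translation":[0.2,0,0],"roll":0},{"translation":[0,0,0],"roll":0},{"translation":[0,0,0],"roll":0}]'
python3 - <<'E'
from st import *
f,M=shot('w8'); d=env.snapshot('scene'); cv2.imwrite('pics/scene8.png',d['frame'][...,::-1]); d=env.snapshot('top'); cv2.imwrite('pics/top8.png',d['frame'][...,::-1])
M7=np.load('pics/w7.npy'); print('moved in tool7',(M7[:3,:3].T@(M[:3,3]-M7[:3,3])).round(4))
crop('pics/scene8.png',(190,150,330,270),5,'pics/scene8c.png')
E
```

```text
time: 11.75
tool_pos: [0.5394, -0.0411, 0.1225]
ee_rot: [-0.996, 1.57, 0.803]
ft_force: [0.3, 0.6, -3.7]
opening: 0.0173
t 11.75 tcp [ 0.5394 -0.0411  0.1225] x [ 8.e-04  8.e-04 -1.e+00] yaw_y -166.94 q [ 0.776  0.847 -1.356  1.865  0.894  1.218  2.487] F [ 0.26  0.6  -3.69] M [ 0.039 -0.029 -0.047] op 0.0173
moved in tool7 [ 0.0473  0.0008 -0.0878]
```

View pics/scene8c.png

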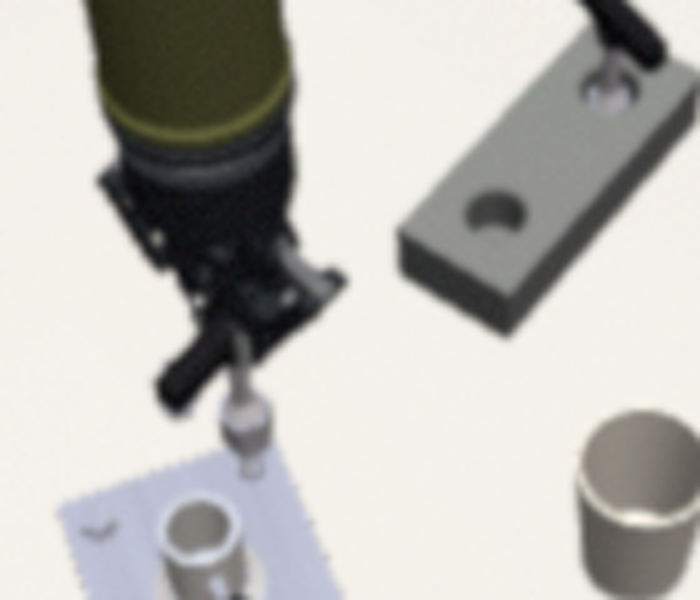

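View pics/w8.png

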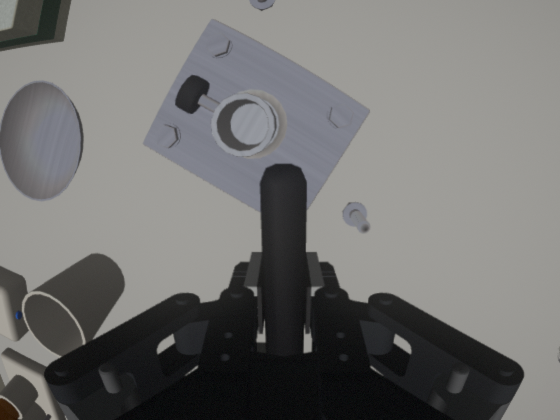

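```bash
python3 -m crank '[{"translation":[0.1,0,0],"roll":0},{"translation":[0.1,0,0],"roll":0},{"translation":[0,0,0],"roll":0}]'; python3 -m crank '[{"translation":[0.05,0,0],"roll":0},{"translation":[0.0,0,0],"roll":0}]';python3 -m crank '[{"translation":[0.05,0,0],"roll":0},{"translation":[0.0,0,0],"roll":0}]';python3 - <<'E'
from st import *
state()
E
```

```text
time: 12.2
tool_pos: [0.539, -0.0424, 0.1154]
ee_rot: [0.811, 1.57, 2.608]
ft_force: [0.1, 1.2, -4.2]
opening: 0.0172
time: 12.4
tool_pos: [0.5391, -0.0424, 0.114]
ee_rot: [0.588, 1.57, 2.385]
ft_force: [-0.9, 0.8, -3.4]
opening: 0.017
time: 12.6
tool_pos: [0.5391, -0.0425, 0.1126]
ee_rot: [0.533, 1.57, 2.329]
ft_force: [-1.1, 0.8, -4.4]
opening: 0.0168
t 12.6 tcp [ 0.5391 -0.0425  0.1126] x [-3.e-04  4.e-04 -1.e+00] yaw_y -167.05 q [ 0.772  0.857 -1.345  1.875  0.909  1.205  2.476] F [-1.05  0.82 -4.39] M [0.495 0.231 0.002] op 0.0168
```

```bash
python3 -m crank '[{"translation":[0.03,0,0],"roll":0},{"translation":[0.0,0,0],"roll":0}]';python3 -m crank '[{"translation":[0.03,0,0],"roll":0},{"translation":[0.0,0,0],"roll":0}]';python3 - <<'E'
from st import *
state()
E
```

```text
time: 12.8
tool_pos: [0.5391, -0.0425, 0.1118]
ee_rot: [0.485, 1.57, 2.281]
ft_force: [-0.0, 1.9, -3.7]
opening: 0.0172
time: 13.0
tool_pos: [0.5392, -0.0425, 0.1109]
ee_rot: [0.081, 1.571, 1.877]
ft_force: [-1.2, 1.6, -2.4]
opening: 0.0171
t 13.0 tcp [ 0.5392 -0.0425  0.1109] x [-1.e-04  2.e-04 -1.e+00] yaw_y -167.05 q [ 0.771  0.859 -1.343  1.877  0.912  1.202  2.474] F [-1.19  1.59 -2.39] M [ 0.553  0.33  -0.05 ] op 0.0171
```

```bash
python3 -m crank '[{"translation":[0.03,0.01,0.025],"roll":0},{"translation":[0.0,0,0],"roll":0}]';python3 -m crank '[{"translation":[0.03,0,0],"roll":0},{"translation":[0.0,0,0],"roll":0}]';python3 - <<'E'
from st import *
state()
E
```

```text
time: 13.2
tool_pos: [0.5389, -0.0422, 0.11]
ee_rot: [-2.906, 1.57, -1.11]
ft_force: [-0.5, -0.2, -3.7]
opening: 0.0169
time: 13.4
tool_pos: [0.5389, -0.0422, 0.1091]
ee_rot: [-2.926, 1.571, -1.13]
ft_force: [0.3, 1.1, -3.4]
opening: 0.017
t 13.4 tcp [ 0.5389 -0.0422  0.1091] x [ 1.e-04 -2.e-04 -1.e+00] yaw_y -167.07 q [ 0.769  0.861 -1.34   1.88   0.915  1.199  2.47 ] F [ 0.3   1.14 -3.43] M [ 0.105  0.    -0.029] op 0.017
```

```bash
python3 -m crank '[{"translation":[0.03,0,0.005],"roll":0},{"translation":[0.0,0,0],"roll":0}]';python3 -m crank '[{"translation":[0.03,0,0],"roll":0},{"translation":[0.0,0,0],"roll":0}]';python3 - <<'E'
from st import *
state()
d=env.snapshot('scene'); cv2.imwrite('pics/scene9.png',d['frame'][...,::-1]); crop('pics/scene9.png',(190,150,330,270),5,'pics/scene9c.png')
E
```

```text
time: 13.6
tool_pos: [0.5389, -0.042, 0.1084]
ee_rot: [-2.519, 1.57, -0.722]
ft_force: [0.0, -0.4, -1.5]
opening: 0.0171
time: 13.8
tool_pos: [0.5391, -0.0418, 0.1083]
ee_rot: [-2.354, 1.57, -0.557]
ft_force: [-2.3, -1.5, 7.2]
opening: 0.0172
t 13.8 tcp [ 0.5391 -0.0418  0.1083] x [ 1.1e-03 -7.0e-04 -1.0e+00] yaw_y -167.06 q [ 0.768  0.861 -1.34   1.881  0.917  1.198  2.468] F [-2.31 -1.51  7.23] M [-0.341  0.597  0.04 ] op 0.0172
```

View pics/scene9c.png

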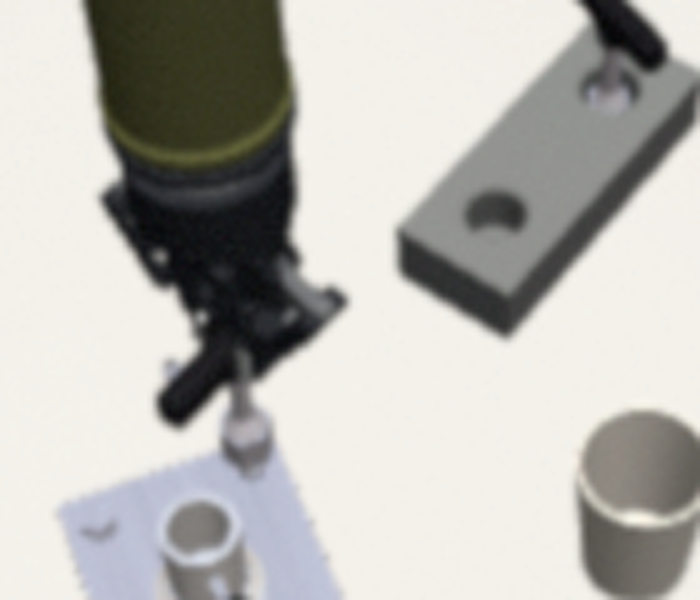

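```bash
python3 -m crank '[{"translation":[0.005,0,0],"roll":0},{"translation":[0,0,0],"roll":0.5},{"translation":[0,0,0],"roll":0.5},{"translation":[0,0,0],"roll":0.5}]';python3 - <<'E'
from st import *
state()
E
```

```text
time: 14.25
tool_pos: [0.5394, -0.0416, 0.1083]
ee_rot: [-1.736, 1.569, -0.098]
ft_force: [-0.9, -0.4, 6.3]
opening: 0.0172
t 14.25 tcp [ 0.5394 -0.0416  0.1083] x [ 1.8e-03 -2.0e-04 -1.0e+00] yaw_y -176.18 q [ 0.759  0.84  -1.305  1.881  0.897  1.169  2.33 ] F [-0.95 -0.45  6.35] M [-0.169  0.327  0.014] op 0.0172
```

```bash
python3 -m crank '[{"translation":[0.01,0,0],"roll":0},{"translation":[0,0,0],"roll":0}]';python3 -m crank '[{"translation":[0,0,0],"roll":0.25}]';python3 - <<'E'
from st import *
state()
E
```

```text
time: 14.45
tool_pos: [0.5394, -0.0416, 0.1083]
ee_rot: [-1.864, 1.569, -0.224]
ft_force: [-2.1, -1.3, 9.5]
opening: 0.0168
time: 14.55
tool_pos: [0.5395, -0.0415, 0.1083]
ee_rot: [-1.728, 1.569, -0.115]
ft_force: [-1.6, -0.6, 9.6]
opening: 0.0172
t 14.55 tcp [ 0.5395 -0.0415  0.1083] x [ 2.1e-03 -2.0e-04 -1.0e+00] yaw_y -177.56 q [ 0.758  0.837 -1.3    1.881  0.894  1.165  2.309] F [-1.65 -0.61  9.59] M [-0.365  0.528  0.043] op 0.0172
```

```bash
python3 -m crank '[{"translation":[0,0,0],"roll":0.5},{"translation":[0.001,0,0],"roll":0.5},{"translation":[0.001,0,0],"roll":0.5},{"translation":[0.001,0,0],"roll":0.5}]';python3 - <<'E'
from st import *
state()
E
```

```text
time: 14.95
tool_pos: [0.5398, -0.0414, 0.1083]
ee_rot: [-1.443, 1.568, -0.041]
ft_force: [-0.7, -0.4, 8.7]
opening: 0.017
t 14.95 tcp [ 0.5398 -0.0414  0.1083] x [ 2.7e-03 -1.0e-04 -1.0e+00] yaw_y 170.33 q [ 0.743  0.808 -1.252  1.881  0.864  1.128  2.128] F [-0.73 -0.37  8.72] M [-0.191  0.276  0.037] op 0.017
```

```bash
python3 -m crank '[{"translation":[0.0015,-0.005,0],"roll":0.5},{"translation":[0.0015,-0.005,0],"roll":0.5},{"translation":[0.0015,-0.005,0],"roll":0.5},{"translation":[0.0015,-0.005,0],"roll":0.5},{"translation":[0.0015,-0.005,0],"roll":0.5},{"translation":[0.0015,-0.005,0],"roll":0.5}]';python3 - <<'E'
from st import *
state()
E
```

```text
time: 15.55
tool_pos: [0.5406, -0.0416, 0.1081]
ee_rot: [-1.142, 1.568, -0.054]
ft_force: [-1.0, -1.3, 10.1]
opening: 0.0173
t 15.55 tcp [ 0.5406 -0.0416  0.1081] x [ 2.7e-03 -1.0e-04 -1.0e+00] yaw_y 152.34 q [ 0.717  0.768 -1.177  1.879  0.817  1.077  1.863] F [-0.96 -1.25 10.07] M [-0.169  0.419 -0.019] op 0.0173
```

```bash
python3 -m crank '[{"translation":[0.0013,-0.005,0],"roll":0.5},{"translation":[0.0013,-0.005,0],"roll":0.5},{"translation":[0.0013,-0.005,0],"roll":0.5},{"translation":[0.0013,-0.005,0],"roll":0.5},{"translation":[0.0013,-0.005,0],"roll":0.5},{"translation":[0.0013,-0.005,0],"roll":0.5},{"translation":[0.0013,-0.005,0],"roll":0.5},{"translation":[0.0013,-0.005,0],"roll":0.5}]';python3 - <<'E'
from st import *
s,M=state(); z=M[:3,2]; print('ideal',np.round([.5396+.003*z[0],-.0449+.003*z[1]],4))
E
```

```text
time: 16.35
tool_pos: [0.5415, -0.0423, 0.1078]
ee_rot: [-0.734, 1.568, -0.065]
ft_force: [-1.4, -1.2, 10.5]
opening: 0.0167
t 16.35 tcp [ 0.5415 -0.0423  0.1078] x [ 2.7e-03 -2.0e-04 -1.0e+00] yaw_y 128.34 q [ 0.676  0.718 -1.071  1.878  0.75   1.013  1.516] F [-1.42 -1.22 10.47] M [-0.094  0.483  0.057] op 0.0167
ideal [ 0.542 -0.043]
```

```bash
python3 -m crank '[{"translation":[0.0012,-0.005,-0.001],"roll":0.5},{"translation":[0.0012,-0.005,-0.001],"roll":0.5},{"translation":[0.0012,-0.005,0],"roll":0.5},{"translation":[0.0012,-0.005,0],"roll":0.5},{"translation":[0.0012,-0.005,0],"roll":0.5},{"translation":[0.0012,-0.005,0],"roll":0.5},{"translation":[0.0012,-0.005,0],"roll":0.5},{"translation":[0.0012,-0.005,0],"roll":0.5}]';python3 - <<'E'
from st import *
s,M=state(); z=M[:3,2]; print('ideal',np.round([.5396+.003*z[0],-.0449+.003*z[1]],4))
E
```

```text
time: 17.15
tool_pos: [0.5421, -0.0434, 0.1075]
ee_rot: [-0.329, 1.568, -0.079]
ft_force: [-1.8, -0.5, 10.1]
opening: 0.0171
t 17.15 tcp [ 0.5421 -0.0434  0.1075] x [ 2.7e-03 -2.0e-04 -1.0e+00] yaw_y 104.35 q [ 0.627  0.672 -0.961  1.877  0.677  0.955  1.174] F [-1.83 -0.47 10.1 ] M [-0.063  0.437  0.018] op 0.0171
ideal [ 0.5425 -0.0442]
```

```bash
python3 -m crank '[{"translation":[0.0013,-0.005,0],"roll":0.5},{"translation":[0.0013,-0.005,0],"roll":0.5},{"translation":[0.0013,-0.005,0],"roll":0.5},{"translation":[0.0013,-0.005,0],"roll":0.5},{"translation":[0.0013,-0.005,0],"roll":0.5},{"translation":[0.0013,-0.005,0],"roll":0.5},{"translation":[0.0013,-0.005,0],"roll":0.5},{"translation":[0.0013,-0.005,0],"roll":0.5}]';python3 - <<'E'
from st import *
s,M=state(); z=M[:3,2]; print('ideal',np.round([.5396+.003*z[0],-.0449+.003*z[1]],4))
E
```

```text
time: 17.95
tool_pos: [0.5421, -0.0446, 0.1072]
ee_rot: [0.085, 1.568, -0.083]
ft_force: [-1.1, -0.2, 9.4]
opening: 0.0168
t 17.95 tcp [ 0.5421 -0.0446  0.1072] x [ 2.7e-03 -2.0e-04 -1.0e+00] yaw_y 80.36 q [ 0.571  0.632 -0.847  1.878  0.599  0.904  0.835] F [-1.12 -0.17  9.43] M [-0.015  0.495  0.04 ] op 0.0168
ideal [ 0.5426 -0.0454]
```

```bash
python3 -m crank '[{"translation":[0.0014,-0.005,0],"roll":0.5},{"translation":[0.0014,-0.005,0],"roll":0.5},{"translation":[0.0014,-0.005,0],"roll":0.5},{"translation":[0.0014,-0.005,0],"roll":0.5},{"translation":[0.0014,-0.005,0],"roll":0.5},{"translation":[0.0014,-0.005,0],"roll":0.5},{"translation":[0.0014,-0.005,0],"roll":0.5},{"translation":[0.0014,-0.005,0],"roll":0.5}]';python3 - <<'E'
from st import *
s,M=state(); z=M[:3,2]; print('ideal',np.round([.5396+.003*z[0],-.0449+.003*z[1]],4))
E
```

```text
time: 18.75
tool_pos: [0.5417, -0.0457, 0.1068]
ee_rot: [0.508, 1.568, -0.079]
ft_force: [-1.5, -0.1, 10.0]
opening: 0.017
t 18.75 tcp [ 0.5417 -0.0457  0.1068] x [ 2.7e-03 -2.0e-04 -1.0e+00] yaw_y 56.37 q [ 0.508  0.598 -0.73   1.88   0.519  0.86   0.499] F [-1.51 -0.05  9.96] M [-0.071  0.488  0.048] op 0.017
ideal [ 0.5421 -0.0466]
```

```bash
python3 -m crank '[{"translation":[0.0013,-0.005,0],"roll":0.5},{"translation":[0.0013,-0.005,0],"roll":0.5},{"translation":[0.0013,-0.005,0],"roll":0.5},{"translation":[0.0013,-0.005,0],"roll":0.5},{"translation":[0.0013,-0.005,0],"roll":0.5},{"translation":[0.0013,-0.005,0],"roll":0.5},{"translation":[0.0013,-0.005,0],"roll":0.5},{"translation":[0.0013,-0.005,0],"roll":0.5}]';python3 - <<'E'
from st import *
s,M=state(); z=M[:3,2]; print('ideal',np.round([.5396+.003*z[0],-.0449+.003*z[1]],4))
E
```

```text
time: 19.55
tool_pos: [0.5409, -0.0465, 0.1065]
ee_rot: [0.962, 1.568, -0.043]
ft_force: [-1.7, -0.1, 11.1]
opening: 0.0172
t 19.55 tcp [ 0.5409 -0.0465  0.1065] x [ 2.8e-03 -1.0e-04 -1.0e+00] yaw_y 32.37 q [ 0.439  0.569 -0.611  1.883  0.436  0.822  0.165] F [-1.74 -0.13 11.09] M [0.066 0.547 0.097] op 0.0172
ideal [ 0.5412 -0.0474]
```

```bash
python3 -m crank '[{"translation":[0.001,-0.005,0],"roll":0.5},{"translation":[0.001,-0.005,0],"roll":0.5},{"translation":[0.001,-0.005,0],"roll":0.5},{"translation":[0.0012,-0.005,0],"roll":0.5},{"translation":[0.0012,-0.005,0],"roll":0.5},{"translation":[0.0012,-0.005,0],"roll":0.5},{"translation":[0.0012,-0.005,0],"roll":0.5},{"translation":[0.0012,-0.005,0],"roll":0.5}]';python3 - <<'E'
from st import *
s,M=state(); z=M[:3,2]; print('ideal',np.round([.5396+.003*z[0],-.0449+.003*z[1]],4))
E
```

```text
time: 20.35
tool_pos: [0.54, -0.0469, 0.1063]
ee_rot: [1.413, 1.568, -0.011]
ft_force: [-1.3, 0.3, 9.2]
opening: 0.0171
t 20.35 tcp [ 0.54   -0.0469  0.1063] x [ 0.0032 -0.     -1.    ] yaw_y 8.38 q [ 0.366  0.546 -0.49   1.886  0.352  0.791 -0.168] F [-1.26  0.3   9.21] M [0.048 0.297 0.045] op 0.0171
ideal [ 0.54   -0.0479]
```

```bash
python3 -m crank '[{"translation":[0.0014,-0.005,0],"roll":0.5},{"translation":[0.0014,-0.005,0],"roll":0.5},{"translation":[0.0014,-0.005,0],"roll":0.5},{"translation":[0.0014,-0.005,0],"roll":0.5},{"translation":[0.0014,-0.005,0],"roll":0.5},{"translation":[0.0014,-0.005,0],"roll":0.5},{"translation":[0.0014,-0.005,0],"roll":0.5},{"translation":[0.0014,-0.005,0],"roll":0.5}]';python3 - <<'E'
from st import *
s,M=state(); z=M[:3,2]; print('ideal',np.round([.5396+.003*z[0],-.0449+.003*z[1]],4))
E
```

```text
time: 21.15
tool_pos: [0.5388, -0.0469, 0.106]
ee_rot: [1.844, 1.568, 0.0]
ft_force: [-2.8, -0.9, 9.9]
opening: 0.0169
t 21.15 tcp [ 0.5388 -0.0469  0.106 ] x [ 0.0033  0.     -1.    ] yaw_y -15.62 q [ 0.288  0.529 -0.369  1.891  0.266  0.766 -0.5  ] F [-2.84 -0.86  9.86] M [0.092 0.354 0.058] op 0.0169
ideal [ 0.5388 -0.0478]
```

```bash
python3 -m crank '[{"translation":[0.0013,-0.005,0],"roll":0.5},{"translation":[0.0013,-0.005,0],"roll":0.5},{"translation":[0.0013,-0.005,0],"roll":0.5},{"translation":[0.0013,-0.005,0],"roll":0.5},{"translation":[0.0013,-0.005,0],"roll":0.5},{"translation":[0.0013,-0.005,0],"roll":0.5},{"translation":[0.0013,-0.005,0],"roll":0.5},{"translation":[0.0013,-0.005,0],"roll":0.5}]';python3 - <<'E'
from st import *
s,M=state(); z=M[:3,2]; print('ideal',np.round([.5396+.003*z[0],-.0449+.003*z[1]],4))
E
```

```text
time: 21.95
tool_pos: [0.5378, -0.0465, 0.1057]
ee_rot: [2.266, 1.568, 0.004]
ft_force: [-1.4, -0.5, 10.0]
opening: 0.0168
t 21.95 tcp [ 0.5378 -0.0465  0.1057] x [ 0.0032  0.     -1.    ] yaw_y -39.62 q [ 0.207  0.517 -0.248  1.895  0.179  0.748 -0.832] F [-1.44 -0.5  10.02] M [-0.01   0.323 -0.013] op 0.0168
ideal [ 0.5377 -0.0472]
```

```bash
python3 -m crank '[{"translation":[0.0013,-0.005,0],"roll":0.5},{"translation":[0.0013,-0.005,0],"roll":0.5},{"translation":[0.0013,-0.005,0],"roll":0.5},{"translation":[0.0013,-0.005,0],"roll":0.5},{"translation":[0.0013,-0.005,0],"roll":0.5},{"translation":[0.0013,-0.005,0],"roll":0.5},{"translation":[0.0013,-0.005,0],"roll":0.5},{"translation":[0.0013,-0.005,0],"roll":0.5}]';python3 - <<'E'
from st import *
s,M=state(); z=M[:3,2]; print('ideal',np.round([.5396+.003*z[0],-.0449+.003*z[1]],4))
E
```

```text
time: 22.75
tool_pos: [0.537, -0.0456, 0.1054]
ee_rot: [2.7, 1.568, 0.019]
ft_force: [-1.2, -1.4, 10.7]
opening: 0.017
t 22.75 tcp [ 0.537  -0.0456  0.1054] x [ 3.2e-03  1.0e-04 -1.0e+00] yaw_y -63.62 q [ 0.124  0.51  -0.126  1.899  0.091  0.735 -1.164] F [-1.19 -1.36 10.66] M [-0.105  0.322  0.03 ] op 0.017
ideal [ 0.5369 -0.0462]
```

```bash
python3 -m crank '[{"translation":[0.0012,-0.005,0],"roll":0.5},{"translation":[0.0012,-0.005,0],"roll":0.5},{"translation":[0.0012,-0.005,0],"roll":0.5},{"translation":[0.0012,-0.005,0],"roll":0.5},{"translation":[0.0012,-0.005,0],"roll":0.5},{"translation":[0.0012,-0.005,0],"roll":0.5},{"translation":[0.0012,-0.005,0],"roll":0.5},{"translation":[0.0012,-0.005,0],"roll":0.5}]';python3 - <<'E'
from st import *
s,M=state(); z=M[:3,2]; print('ideal',np.round([.5396+.003*z[0],-.0449+.003*z[1]],4))
E
```

```text
time: 23.55
tool_pos: [0.5366, -0.0446, 0.105]
ee_rot: [3.134, 1.568, 0.034]
ft_force: [-0.9, 0.4, 11.6]
opening: 0.0171
t 23.55 tcp [ 0.5366 -0.0446  0.105 ] x [ 3.1e-03  1.0e-04 -1.0e+00] yaw_y -87.62 q [ 0.04   0.509 -0.003  1.901  0.002  0.728 -1.494] F [-0.86  0.43 11.55] M [-0.099  0.42  -0.021] op 0.0171
ideal [ 0.5366 -0.045 ]
```

```bash
python3 -m crank '[{"translation":[0.0005,-0.005,0],"roll":0.5},{"translation":[0.0005,-0.005,0],"roll":0.5},{"translation":[0.0012,-0.005,0],"roll":0.5},{"translation":[0.0012,-0.005,0],"roll":0.5},{"translation":[0.0012,-0.005,0],"roll":0.5},{"translation":[0.0012,-0.005,0],"roll":0.5},{"translation":[0.0012,-0.005,0],"roll":0.5},{"translation":[0.0012,-0.005,0],"roll":0.5}]';python3 - <<'E'
from st import *
s,M=state(); z=M[:3,2]; print('ideal',np.round([.5396+.003*z[0],-.0449+.003*z[1]],4))
E
```

```text
time: 24.35
tool_pos: [0.5367, -0.0434, 0.1048]
ee_rot: [-2.698, 1.568, 0.067]
ft_force: [-2.3, -1.2, 10.9]
opening: 0.0175
t 24.35 tcp [ 0.5367 -0.0434  0.1048] x [ 2.9e-03  2.0e-04 -1.0e+00] yaw_y -111.62 q [-0.045  0.514  0.12   1.902 -0.089  0.728 -1.822] F [-2.32 -1.23 10.86] M [-0.124  0.474  0.043] op 0.0175
ideal [ 0.5368 -0.0438]
```

```bash
python3 -m crank '[{"translation":[0.0008,-0.005,0],"roll":0.5},{"translation":[0.0010,-0.005,0],"roll":0.5},{"translation":[0.0012,-0.005,0],"roll":0.5},{"translation":[0.0012,-0.005,0],"roll":0.5},{"translation":[0.0012,-0.005,0],"roll":0.5},{"translation":[0.0012,-0.005,0],"roll":0.5},{"translation":[0.0012,-0.005,0],"roll":0.5},{"translation":[0.0012,-0.005,0],"roll":0.5}]';python3 - <<'E'
from st import *
s,M=state(); z=M[:3,2]; print('ideal',np.round([.5396+.003*z[0],-.0449+.003*z[1]],4))
E
```

```text
time: 25.15
tool_pos: [0.5373, -0.0424, 0.1045]
ee_rot: [-2.21, 1.568, 0.136]
ft_force: [-1.8, 0.6, 11.1]
opening: 0.0171
t 25.15 tcp [ 0.5373 -0.0424  0.1045] x [ 2.7e-03  4.0e-04 -1.0e+00] yaw_y -135.62 q [-0.129  0.524  0.243  1.902 -0.182  0.734 -2.148] F [-1.8   0.59 11.06] M [-0.095  0.489  0.043] op 0.0171
ideal [ 0.5375 -0.0428]
```

```bash
python3 -m crank '[{"translation":[0.0008,-0.005,0],"roll":0.5},{"translation":[0.0010,-0.005,0],"roll":0.5},{"translation":[0.0012,-0.005,0],"roll":0.5},{"translation":[0.0012,-0.005,0],"roll":0.5},{"translation":[0.0012,-0.005,0],"roll":0.5},{"translation":[0.0012,-0.005,0],"roll":0.5},{"translation":[0.0012,-0.005,0],"roll":0.5},{"translation":[0.0012,-0.005,0],"roll":0.5}]';python3 -m crank '[{"translation":[0.0012,-0.005,0],"roll":0.5},{"translation":[0.0012,-0.005,0],"roll":0.5},{"translation":[0.0012,-0.005,0],"roll":0.5},{"translation":[0.0012,-0.005,0],"roll":0.5}]';python3 - <<'E'
from st import *
s,M=state(); z=M[:3,2]; print('ideal',np.round([.5396+.003*z[0],-.0449+.003*z[1]],4))
E
```

```text
time: 25.95
tool_pos: [0.5381, -0.0417, 0.1041]
ee_rot: [-1.678, 1.568, 0.249]
ft_force: [-0.8, -0.7, 11.6]
opening: 0.0168
time: 26.35
tool_pos: [0.5387, -0.0415, 0.104]
ee_rot: [-1.44, 1.568, 0.278]
ft_force: [-1.9, 0.5, 11.8]
opening: 0.0169
t 26.35 tcp [ 0.5387 -0.0415  0.104 ] x [ 2.5e-03  7.0e-04 -1.0e+00] yaw_y -171.61 q [-0.249  0.551  0.429  1.9   -0.324  0.756 -2.633] F [-1.89  0.51 11.77] M [0.043 0.553 0.028] op 0.0169
ideal [ 0.5392 -0.0419]
```

```bash
python3 -m crank '[{"translation":[0.0005,-0.005,0],"roll":0.5},{"translation":[0.0005,-0.005,0],"roll":0.5},{"translation":[0,0,0],"roll":0}]';python3 - <<'E'
from st import *
state()
E
python3 -m crank '[{"translation":[-0.02,0.005,0],"roll":-0.5},{"translation":[-0.01,0.005,0],"roll":-0.5},{"translation":[0,0.005,0],"roll":-0.5},{"translation":[0,0.005,0],"roll":-0.5},{"translation":[0,0.002,0],"roll":-0.3},{"translation":[0,0,0],"roll":0}]'
python3 - <<'E'
from st import *
state()
E
```

```text
time: 26.65
tool_pos: [0.539, -0.0414, 0.1039]
ee_rot: [-1.347, 1.568, 0.266]
ft_force: [-1.8, 0.3, 12.7]
opening: 0.0172
t 26.65 tcp [ 0.539  -0.0414  0.1039] x [ 2.3e-03  6.0e-04 -1.0e+00] yaw_y -177.59 q [-0.269  0.557  0.46   1.9   -0.348  0.762 -2.714] F [-1.82  0.25 12.67] M [0.053 0.592 0.026] op 0.0172
time: 27.25
tool_pos: [0.538, -0.0415, 0.104]
ee_rot: [-1.367, 1.569, 0.488]
ft_force: [0.1, 0.4, 5.4]
opening: 0.0171
t 27.25 tcp [ 0.538  -0.0415  0.104 ] x [ 1.4e-03  7.0e-04 -1.0e+00] yaw_y -163.7 q [-0.224  0.544  0.388  1.901 -0.292  0.751 -2.527] F [0.08 0.41 5.45] M [ 0.273 -0.024  0.056] op 0.0171
```

```bash
python3 -m crank '[{"translation":[-0.05,0,0],"roll":0},{"translation":[-0.05,0,0],"roll":0}]'; python3 -m crank '[{"translation":[-0.1,0,0],"roll":0},{"translation":[-0.1,0,0],"roll":0}]';python3 - <<'E'
from st import *
state()
E
```

```text
time: 27.45
tool_pos: [0.5374, -0.0418, 0.1061]
ee_rot: [1.781, 1.57, -2.648]
ft_force: [2.4, -0.4, -4.3]
opening: 0.017
time: 27.65
tool_pos: [0.5374, -0.0418, 0.1124]
ee_rot: [1.481, 1.57, -2.948]
ft_force: [1.7, -0.8, -4.9]
opening: 0.017
t 27.65 tcp [ 0.5374 -0.0418  0.1124] x [-5.e-04 -1.e-04 -1.e+00] yaw_y -163.76 q [-0.229  0.533  0.396  1.892 -0.285  0.772 -2.535] F [ 1.69 -0.8  -4.9 ] M [ 0.032 -0.409  0.04 ] op 0.017
```

```bash
python3 -m crank '[{"translation":[-0.2,0,0],"roll":0},{"translation":[-0.4,0,0],"roll":0},{"translation":[-0.6,0,0],"roll":0},{"translation":[-0.6,0,0.3],"roll":0},{"translation":[-0.2,0,0.6],"roll":0},{"translation":[0,0,0.9],"roll":0},{"translation":[0,0,0.8],"roll":0},{"translation":[0,0,0.3],"roll":0}]'; python3 -m crank '[{"translation":[0,0,0],"roll":0},{"translation":[0,0,0],"roll":0}]'
python3 - <<'E'
from st import *
from enh import enh
f,M=shot('w10'); d=env.snapshot('scene'); cv2.imwrite('pics/scene10.png',d['frame'][...,::-1])
c=wproj(M,[.5396,-.0449,.0345]); print(c); x,y=int(c[0]),int(c[1])
enh('w10',(x-25,y-25,x+25,y+25),12,'pics/w10e.png',0,14,22)
crop('pics/scene10.png',(190,150,330,270),5,'pics/scene10c.png')
E
```

```text
time: 28.45
tool_pos: [0.5121, 0.0442, 0.1731]
ee_rot: [0.189, 1.569, 2.046]
ft_force: [0.0, 0.8, -3.4]
opening: 0.0169
time: 28.65
tool_pos: [0.5133, 0.0405, 0.1729]
ee_rot: [-2.816, 1.57, -0.963]
ft_force: [-0.0, -0.3, -4.0]
opening: 0.017
t 28.65 tcp [0.5133 0.0405 0.1729] x [ 6.e-04 -8.e-04 -1.e+00] yaw_y -163.79 q [-0.43   0.425  0.437  1.879 -0.226  0.885 -2.741] F [-0.04 -0.26 -3.97] M [-0.018  0.001  0.045] op 0.017
(np.float64(282.51870932325534), np.float64(98.99989469706148))
```

View pics/w10e.png

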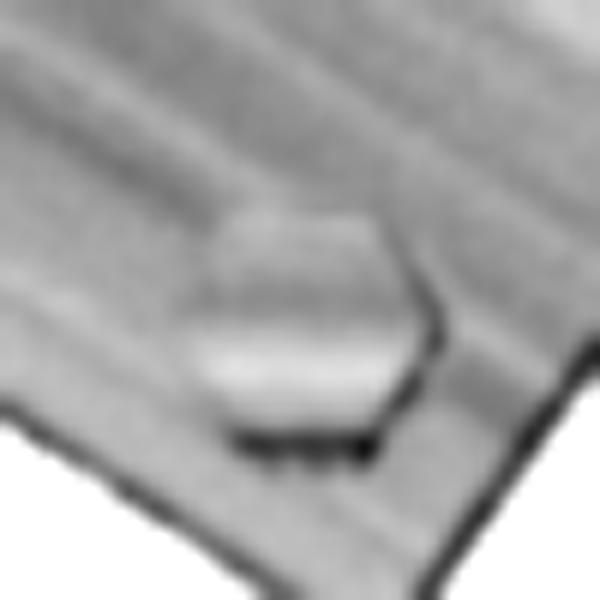

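View pics/scene10c.png

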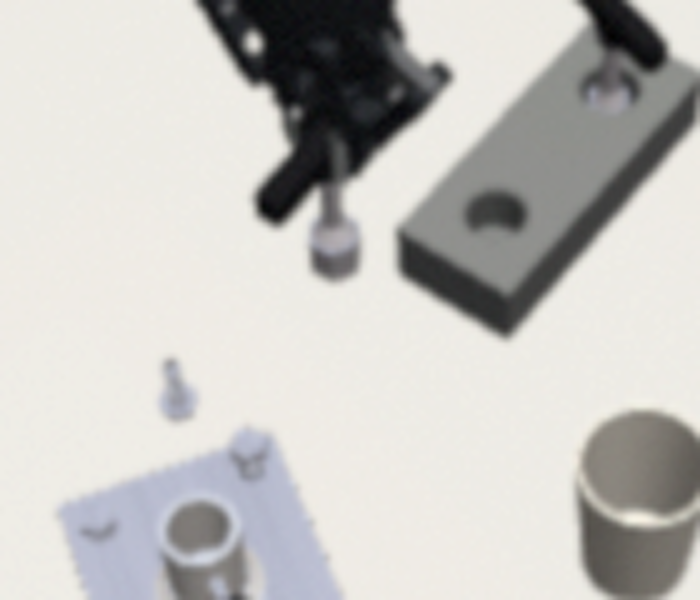

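Run:
```python
from h import *
im=cv2.imread('pics/top8.png'); crop('pics/top8.png',(170,190,280,270),7,'pics/top8c.png')
sc=lambda x,y:(190+(x+.5)/5-.5,150+(y+.5)/5-.5)
print('hole scene',plane(ray('scene',*sc(496.5,213.5)),.045).round(4))
# relative correction: scene screw estimate (.5423,-.0433) vs wrist (.5396,-.0447)
M=np.load('pics/w10.npy'); z=M[:3,2]; print('rim est',(M[:3,3]-.003*z).round(4))
r=plane(ray('scene',*sc(334,260)),M[2,3]-.0794); print('rim scene',r.round(4))
```

```text
hole scene [0.5183 0.1438 0.045 ]
rim est [0.5142 0.0376 0.1729]
rim scene [0.514  0.0377 0.0935]
```

View pics/top8c.png

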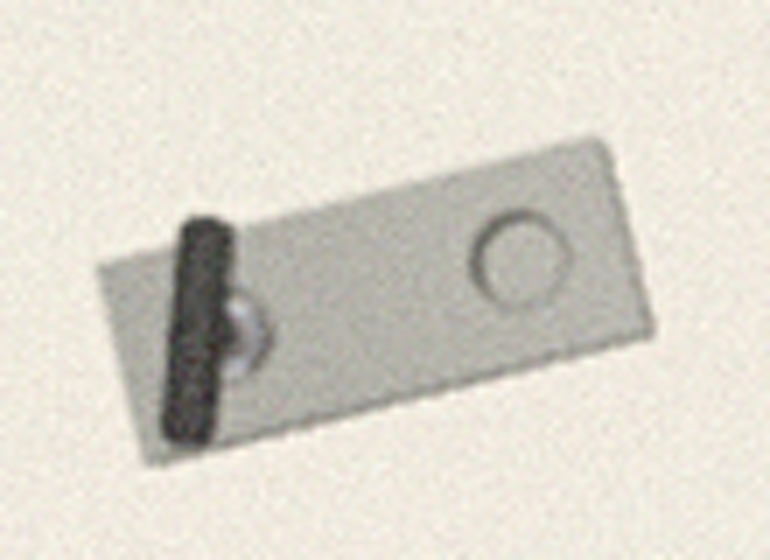

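View pics/w10.png

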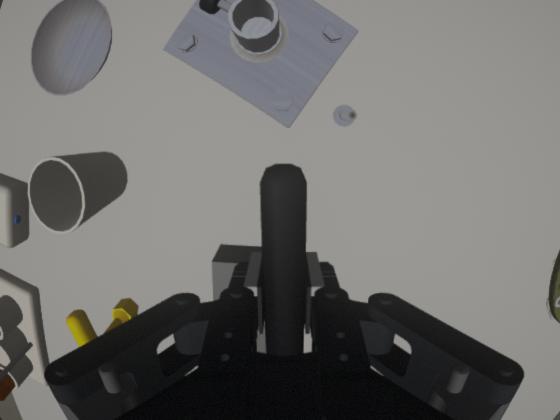

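```bash
python3 -m crank '[{"translation":[0,0,0],"roll":-1},{"translation":[0,0,0],"roll":-1},{"translation":[0,0,0],"roll":-1},{"translation":[0,0,0],"roll":-1},{"translation":[0,0,0],"roll":-1},{"translation":[0,0,0],"roll":-1},{"translation":[0,0,0],"roll":-1},{"translation":[0,0,0],"roll":-1}]'; python3 -m crank '[{"translation":[0,0,0],"roll":-1},{"translation":[0,0,0],"roll":-1},{"translation":[0,0,0],"roll":-1},{"translation":[0,0,0],"roll":-1},{"translation":[0,0,0],"roll":-1},{"translation":[0,0,0],"roll":-1},{"translation":[0,0,0],"roll":-1},{"translation":[0,0,0],"roll":-1}]'; python3 -m crank '[{"translation":[0,0,0],"roll":-1},{"translation":[0,0,0],"roll":-0.5},{"translation":[0,0,0],"roll":0}]'
python3 - <<'E'
from st import *
s,M=state(); z=M[:3,2]; print(goto(M,[.5172+.003*z[0],.1437+.003*z[1],M[2,3]]))
E
```

```text
time: 29.55
tool_pos: [0.5133, 0.0401, 0.1724]
ee_rot: [1.817, 1.57, -1.773]
ft_force: [-0.8, -1.0, -2.9]
opening: 0.0172
time: 30.35
tool_pos: [0.5134, 0.04, 0.1724]
ee_rot: [0.962, 1.57, -1.789]
ft_force: [0.1, -0.2, -3.2]
opening: 0.0167
time: 30.65
tool_pos: [0.5133, 0.04, 0.1723]
ee_rot: [0.598, 1.57, -2.0]
ft_force: [-0.1, -0.7, -4.0]
opening: 0.0173
t 30.65 tcp [0.5133 0.04   0.1723] x [-2.e-04 -5.e-04 -1.e+00] yaw_y -58.86 q [-0.084  0.394 -0.058  1.875  0.03   0.873 -1.185] F [-0.1  -0.66 -4.01] M [-0.015  0.022  0.001] op 0.0173
[-2.000e-03 -2.890e+00 -1.798e+00]
```

```bash
python3 -m crank '[{"translation":[0,-0.3,-0.2],"roll":0},{"translation":[0,-0.7,-0.4],"roll":0},{"translation":[0,-0.8,-0.5],"roll":0},{"translation":[0,-0.7,-0.4],"roll":0},{"translation":[0,-0.39,-0.3],"roll":0},{"translation":[0,0,0],"roll":0},{"translation":[0,0,0],"roll":0},{"translation":[0,0,0],"roll":0}]'
python3 - <<'E'
from st import *
s,M=state(); z=M[:3,2]; print(goto(M,[.5172+.003*z[0],.1437+.003*z[1],M[2,3]]))
d=env.snapshot('scene'); cv2.imwrite('pics/scene11.png',d['frame'][...,::-1]); crop('pics/scene11.png',(230,110,350,210),6,'pics/scene11c.png')
E
```

```text
time: 31.45
tool_pos: [0.5144, 0.1422, 0.1724]
ee_rot: [0.794, 1.57, -1.805]
ft_force: [-0.3, 0.3, -4.0]
opening: 0.0171
t 31.45 tcp [0.5144 0.1422 0.1724] x [-2.e-04 -1.e-03 -1.e+00] yaw_y -58.88 q [-0.267  0.421 -0.072  1.828  0.039  0.894 -1.384] F [-0.28  0.3  -3.95] M [ 0.027 -0.015 -0.017] op 0.0171
[-0.     0.005 -0.005]
```

View pics/scene11c.png

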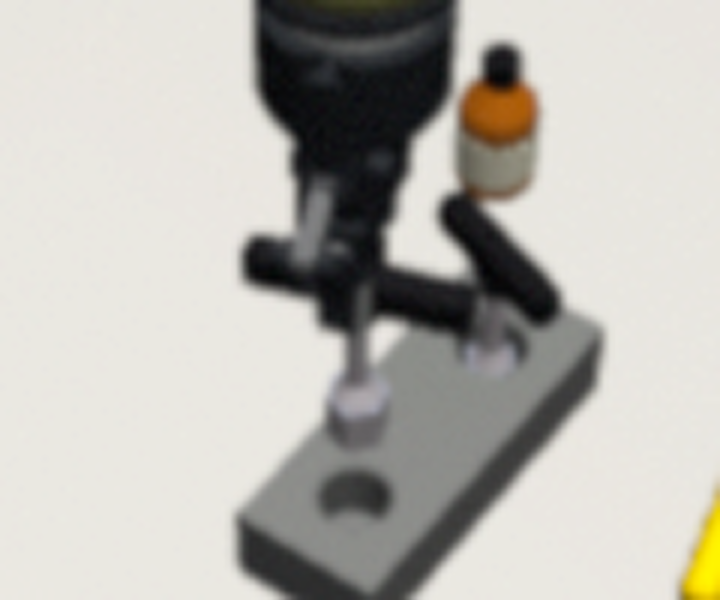

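```bash
python3 -m crank '[{"translation":[0.3,0,0],"roll":0},{"translation":[0.5,0,0],"roll":0},{"translation":[0.5,0,0],"roll":0},{"translation":[0.2,0,0],"roll":0},{"translation":[0,0,0],"roll":0}]'; python3 -m crank '[{"translation":[0.1,0,0],"roll":0},{"translation":[0.1,0,0],"roll":0},{"translation":[0.1,0,0],"roll":0},{"translation":[0,0,0],"roll":0}]'
python3 - <<'E'
from st import *
s,M=state(); z=M[:3,2]; print(goto(M,[.5172+.003*z[0],.1437+.003*z[1],M[2,3]]))
E
```

```text
time: 32.0
tool_pos: [0.5137, 0.1431, 0.1264]
ee_rot: [-0.219, 1.569, -2.816]
ft_force: [0.4, 0.1, -3.5]
opening: 0.0173
time: 32.4
tool_pos: [0.5142, 0.1437, 0.1183]
ee_rot: [-0.426, 1.571, -3.023]
ft_force: [0.3, 0.1, -1.9]
opening: 0.0166
t 32.4 tcp [0.5142 0.1437 0.1183] x [-2.e-04 -0.e+00 -1.e+00] yaw_y -58.75 q [-0.271  0.487 -0.07   1.895  0.047  0.762 -1.392] F [ 0.28  0.06 -1.89] M [0.022 0.045 0.01 ] op 0.0166
[-0.     0.053  0.015]
```

```bash
python3 -m crank '[{"translation":[0.15,0.04,0.01],"roll":0},{"translation":[0.3,0,0],"roll":0},{"translation":[0.3,0,0],"roll":0},{"translation":[0.1,0,0],"roll":0},{"translation":[0,0,0],"roll":0}]'
python3 - <<'E'
from st import *
s,M=state(); z=M[:3,2]; print(goto(M,[.5172+.003*z[0],.1437+.003*z[1],M[2,3]]))
E
```

```text
time: 32.9
tool_pos: [0.5141, 0.1424, 0.092]
ee_rot: [-0.275, 1.569, -2.871]
ft_force: [-0.1, 0.2, -3.5]
opening: 0.0171
t 32.9 tcp [0.5141 0.1424 0.092 ] x [-1.7e-03 -5.0e-04 -1.0e+00] yaw_y -58.75 q [-0.271  0.523 -0.068  1.922  0.052  0.7   -1.395] F [-0.08  0.17 -3.55] M [-0.067  0.029 -0.051] op 0.0171
[-0.     0.017 -0.009]
```

```bash
python3 -m crank '[{"translation":[0.04,0,0],"roll":0},{"translation":[0.03,0,0],"roll":0},{"translation":[0,0,0],"roll":0}]';  python3 -m crank '[{"translation":[0.02,0,0],"roll":0},{"translation":[0,0,0],"roll":0}]'
python3 - <<'E'
from st import *
state()
E
```

```text
time: 33.2
tool_pos: [0.5148, 0.1426, 0.091]
ee_rot: [2.994, 1.57, 0.398]
ft_force: [0.0, 0.8, -3.4]
opening: 0.0171
time: 33.4
tool_pos: [0.5148, 0.1426, 0.0903]
ee_rot: [2.973, 1.571, 0.377]
ft_force: [-0.0, -0.1, -3.6]
opening: 0.0173
t 33.4 tcp [0.5148 0.1426 0.0903] x [ 2.e-04  1.e-04 -1.e+00] yaw_y -58.76 q [-0.271  0.526 -0.067  1.924  0.053  0.693 -1.395] F [-0.01 -0.12 -3.58] M [-0.022  0.035 -0.07 ] op 0.0173
```

```bash
python3 -m crank '[{"translation":[0.025,0,0],"roll":0},{"translation":[0,0,0],"roll":0}]';  python3 -m crank '[{"translation":[0.015,0,0],"roll":0},{"translation":[0,0,0],"roll":0}]'
python3 - <<'E'
from st import *
state()
E
```

```text
time: 33.6
tool_pos: [0.5147, 0.1426, 0.0895]
ee_rot: [3.135, 1.571, 0.539]
ft_force: [0.3, 0.3, -3.9]
opening: 0.0169
time: 33.8
tool_pos: [0.5148, 0.1426, 0.0894]
ee_rot: [3.006, 1.57, 0.41]
ft_force: [-0.6, 0.0, 2.3]
opening: 0.0174
t 33.8 tcp [0.5148 0.1426 0.0894] x [ 4.e-04  2.e-04 -1.e+00] yaw_y -58.76 q [-0.271  0.527 -0.067  1.925  0.053  0.691 -1.395] F [-0.56  0.04  2.29] M [-0.052  0.311 -0.036] op 0.0174
```

```bash
python3 -m crank '[{"translation":[0,0,0],"roll":0},{"translation":[0,0,0],"roll":0},{"translation":[0,0,0],"roll":0},{"translation":[0,0,0],"roll":0}]' 45; python3 -m crank '[{"translation":[-0.2,0,0],"roll":0},{"translation":[-0.5,0,0],"roll":0},{"translation":[-0.8,0,0],"roll":0},{"translation":[-0.9,0,0],"roll":0},{"translation":[-0.9,0,0],"roll":0},{"translation":[-0.7,0,0],"roll":0},{"translation":[0,0,0],"roll":0}]'
python3 - <<'E'
from st import *
f,M=shot('w12')
for n in ('scene','top'):
    d=env.snapshot(n); cv2.imwrite(f'pics/{n}12.png',d['frame'][...,::-1])
E
```

```text
time: 34.2
tool_pos: [0.5148, 0.1426, 0.0891]
ee_rot: [3.118, 1.571, 0.521]
ft_force: [0.2, 0.6, 0.4]
opening: 0.045
time: 34.9
tool_pos: [0.5162, 0.1431, 0.2124]
ee_rot: [2.903, 1.565, 0.306]
ft_force: [-0.4, -0.1, 0.0]
opening: 0.045
t 34.9 tcp [0.5162 0.1431 0.2124] x [ 0.0056  0.0018 -1.    ] yaw_y -58.76 q [-0.263  0.379 -0.075  1.772  0.033  0.987 -1.377] F [-0.44 -0.12  0.04] M [ 0.038 -0.042  0.02 ] op 0.045
```

View pics/w12.png

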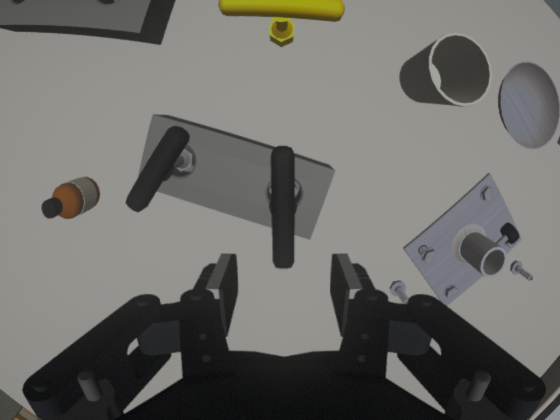

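View pics/scene12.png

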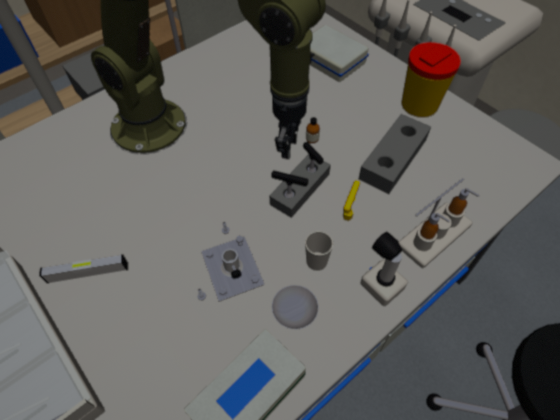

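Run:
```python
from st import *
state(); print(env.hand_in())
```

```text
t 35.05 tcp [0.5143 0.1424 0.2087] x [-6.e-04 -2.e-04 -1.e+00] yaw_y -58.75 q [-0.264  0.383 -0.075  1.777  0.033  0.984 -1.377] F [-0.75 -0.46 -0.85] M [-0.009  0.001 -0.041] op 0.045
the job is handed in; nothing more can be done
None
```

I took the large spanner from the stand, set it fully over the proud screw and turned it clockwise in one stroke. I then eased it back about 14°, lifted it off and stood it upright in its own hole. The job was handed in at about 35 s, with the gripper open and clear of everything.

**Seating:** the socket touched bottom at tool height 0.1084 m, which is the height for fully on. A sideways load appeared on the way down, so I shifted the tool by under 1 mm to relieve it.

**Push and turn:** my readings put the push at about 12 to 16 N while the screw turned. That is slightly above the 11 to 15 N you call right, but under the 17 N limit. The spanner turned 360° once the play was taken up. From the last picture of the head I estimate about 356°, give or take 2°.

**Depth:** the tool sank 4.4 mm, against 4.5 mm expected for a full turn. So the thread slip looks to be about 0.1 mm, though I could not read the screw joints directly.

**After putting it back:** the spanner touched the hole floor at the height it was first gripped at. The last wrist and scene pictures show it upright, with the other things apparently where they were; I judged that by eye and did not measure them. I did not take another close picture of the screw before handing in.

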